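Gauge the specimen boat, then load it into the plasma cleaner

ROBOT

A 6-joint arm with a two-finger parallel gripper is mounted at the origin on the work surface. World frame = base frame: x ahead of the robot, y to its left, z up, the work surface at z = 0. Lengths are in m, angles in rad, forces in N, time in s.
With the tool pointing down it reaches from about 0.225 to 0.875 m from the base axis. Payload 3.4 kg.
Tool frame: the origin (TCP) lies at the very end of the fingers, on their centre line; the grasp point (between the pads) lies 19 mm behind it; z points along the fingers, y is the line along which they close (so a half turn about z gives the same grasp; the last joint's range is limited). The gripper opens to 85 mm and grips with 20 to 120 N. Pads are 22 mm wide; open, the fingers measure 114 mm over their backs; the gripper's body (76 mm by 85 mm) begins 54 mm behind the grasp point. The pads swing forward as they close: fully open they stand 13 mm farther back than shut.
Start: joints at [1.04, 0.276, 1.505, -0, 1.361, -0.121], TCP at [0.229, 0.527, 0.231] pointing down, gripper open.
Joint ranges: [-2.89, 2.89], [-0.75, 2.08], [0.22, 2.7], [-1.18, 4.32], [0.11, 2.71], [-2.7, 2.7]. Speed limits (rad/s): [2.57, 2.57, 3.14, 3.14, 3.14, 3.14].

INTERFACE

Orientations are given as a unit quaternion [w, x, y, z].
In Python, from rig import get_state, optics, sign_off gives the robot as it stands.
- The arm moves only by the tool send_rows, never from a script. Its argument "increments" is a list of rows, each an object with "gripper": the gripper's target within -1 to 1 (shut at 1, half-way at 0, fully open at -1); "linear": the shift along the world's x, y, z in m, a list of three; "delta_rot": the turn, a rotation vector about the world's x, y, z in rad, a list of three. In form: [{"gripper": gripper, "linear": [dx, dy, dz], "delta_rot": [rx, ry, rz]}, ...]. A call has 1 to 8 rows; each row is the pose to reach, as a shift and turn from the pose commanded when the call began; what a row does not reach only later rows make up. A row lasts 1/10 s, in which the tool goes at most 50 mm and 8.59 degrees, less where a joint would pass 70% of its speed; a pose out of reach is approached as far as the arm can. A call with a gripper value outside its range is refused whole. The fingers move at their own pace and stop on an object; "newtons" is the grip in N (left out, the last holds). Time passes only in rows, so rows that repeat a pose let the fingers close. It gives the time, the measured TCP pose, the force, the opening and the grip force at its end, in the units of the state.
- get_state(): the state, without advancing time (a new reading comes with each control period).
- optics.get_image(name): name is "side" or "top"; returns a dict with "pixels" (400x640x3 uint8, blue, green, red), "K" (3x3 intrinsics, pixels), "k1" (the pictures are not rectified: a ray, as slopes to the right and down, at radius r is drawn at 1 + k1 r^2 times it, then the intrinsics apply), "rvec" (rotation vector, rad) and "tvec" (3), from world to camera coordinates, as OpenCV has them. Camera axes: x right, y down, z forward; pixel columns grow to the right and rows downward; lengths in m; the calibration is good to about 2 mm. A picture is of the moment at which its call begins. There is no depth.
- sign_off(): hands the job in; it is judged then, once.
The state is a dict: "clock": time; "qpos": joint angles; "qd": joint speeds; "effort": joint torques, N m; "position": TCP position; "ee_rot": TCP orientation; "contact_force": force on the tool from outside, world axes, zero at the start; "moment": the same for the moment, N m; "width": finger opening in m; "gripper_force": force on a finger pad.
Only numpy, scipy, OpenCV 4.12 (cv2) and the standard library are available. Lean on these libraries where they do the work, as an engineer would, in place of code of your own. Each camera call takes 0.05 s, during which the arm holds its last target. There are 200 camera calls.

TASK

Before the specimens cover it, take the well depth of the empty specimen boat: stand the depth gauge across the boat's rim, lower its probe until it touches the well floor, then close the gauge's lock lever and put the gauge back on its rest with the reading still locked. Then open the plasma cleaner's door by its handle, set the boat on the tray carried by the door with every resin-mounted specimen standing upright in it, and shut the door fully. Leave the glass jar, the slide box and the glass dish where they are.

Things in the scene. Friction and masses are not known exactly. Their poses are not given: they have to be found in the camera images.
- gauge: depth gauge, 0.44 kg: steel bridge 40 x 110 x 10 mm (x, y, z) with a dark housing 26 x 26 mm on its middle, up to z = 44; the probe slides upright through both. Origin: centre of the bridge's underside, z up, y along the bridge; lock lever on the housing's -x side. Starts upright on its rest; to measure, the bridge stands across the boat's long walls. Grip it across the housing's +-y faces
- probe (a joint): reading of the gauge: how far the probe tip stands out below the bridge's underside, in m: 0 (flush) to 0.018. It moves against 3 N of friction and stays where it is left; starts at 0 to 0.003
- probe_tip (a point): the flat lower end of the probe, a pin 6 mm in diameter on the gauge's z axis
- probe_head (a point): middle of the black round head at the top of the probe, 20 mm in diameter, 12 mm high, by which it is pushed down; 68 mm above the probe tip, so its underside is 18 mm above the housing at reading 0 and 3 mm above it at 15 mm
- lock (a joint): the gauge's lock lever, turning level about a pin at the gauge's x, y = (-18, -10) mm: 0 = open (its end stands out to x = -43), 0.6 = closed, parallel to the housing (x = -22 to -14). Closed means above 0.47: it then brakes the probe. 36 mm long, between z = 12 and 24; takes about 10 N, e.g. squeezed against the housing's +x face (x = 13); stays where it is left. Starts at 0 to 0.06
- lock_tip (a point): point on the lock lever 30 mm from its pin, near its free end, 18 mm above the bridge's underside
- gauge_rest: fixed grey rest: base 60 x 130 mm (x, y) with two rails along x, 50 mm long, 30 mm wide, at y = +-40 mm, tops 32 mm above the origin; the gauge's bridge lies across both (gauge origin 32 mm above this origin, gauge y along rest y), its probe hanging between them. Origin: centre of the underside, on the bench
- boat: specimen boat: aluminium trough 166 mm long (x), 50 wide (y), 30 high, walls 5 mm, so the well is 156 x 40 mm inside; about 0.43 kg. Its floor is a plate set 8 to 15 mm below the rim, differing from start to start. Origin: centre of the underside, z up. Starts on the bench; can be gripped across its width
- well_floor (a point): centre of the top face of the boat's well floor
- mount1: specimen: black resin cylinder 30 mm in diameter, 26 mm high, a bit of metal in its top, about 35 g; may be absent. Origin: centre of its underside. Starts upright on the grey mat, 3 mm thick; must stand on the boat's well floor, which has room for four in a row
- mount2: specimen: black resin cylinder 30 mm in diameter, 26 mm high, a bit of metal in its top, about 35 g; may be absent. Origin: centre of its underside. Starts upright on the grey mat, 3 mm thick; must stand on the boat's well floor, which has room for four in a row
- mount3: specimen: black resin cylinder 30 mm in diameter, 26 mm high, a bit of metal in its top, about 35 g; may be absent. Origin: centre of its underside. Starts upright on the grey mat, 3 mm thick; must stand on the boat's well floor, which has room for four in a row
- mount4: specimen: black resin cylinder 30 mm in diameter, 26 mm high, a bit of metal in its top, about 35 g; may be absent. Origin: centre of its underside. Starts upright on the grey mat, 3 mm thick; must stand on the boat's well floor, which has room for four in a row
- door (a joint): door of the plasma cleaner, a white bench-top box 340 mm wide, 300 deep, 240 high; hinged on its left (+y) edge, opening towards the robot: 0 = shut, 1.9 = as far as it goes. Panel 250 mm wide, 18 thick, its top edge 224 mm above the bench. No latch; 0.25 N m of friction holds it where it is left. Starts shut or slightly ajar (0 to 0.12)
- door_hinge (a point): point on the door's upright hinge axis, 190 mm above the bench; its frame turns with the door: -y points along the door from hinge to handle, +x is the normal of the door's inner face
- door_handle (a point): upright round steel bar, 12 mm in diameter, 40 mm off the door's outer face (hinge frame x, y = -49, -225 mm). This point, 190 mm above the bench, lies in the free upper end of the bar, which runs from the top stay at 160 mm up to 216 mm and can be pinched from above, the gripper free to pivot on it
- tray (a point): centre of the floor of the aluminium tray on the door's inner face, 155 mm above the bench (hinge frame x, y = 75, -125 mm; axes as the hinge's). Inside 62 mm (x) by 178 mm (y), lip 6 mm high and 5 thick all round. The boat goes here, its length along the door. The nearest lip is 30 mm clear of the door's inner face; the door's top edge is 69 mm above the tray floor
- jar: small amber glass jar with a white cap, 48 mm in diameter, 56 mm high, origin under its centre: leave alone
- slide_box: closed wooden slide box 85 x 60 x 26 mm, origin under its centre: leave alone
- dish: round glass dish with lid, 94 mm in diameter, 15 mm high, origin under its centre: leave alone
Mind the look-alikes: they are no part of the job. Leave any green or pink look-alike of the mount4 alone.

How it is judged:
On the way, in this order (a step that is already met when the one before it is completed fails the run):
1. the gauge stands on the boat's rim with its probe lowered onto the floor of the well, the lock still open (z of gauge in the frame of boat between 0.027 and 0.033 m and x of gauge in the frame of boat between -0.075 and 0.075 m and y of gauge in the frame of boat between -0.02 and 0.02 m and angle between gauge's own z axis and vertical below 0.06 rad and z of probe_tip in the frame of well_floor between -0.0015 and 0.0012 m and value of joint lock below 0.3 rad), for 0.2 s.
2. with the probe still on the well floor, the lock lever is closed (z of gauge in the frame of boat between 0.027 and 0.033 m and x of gauge in the frame of boat between -0.075 and 0.075 m and y of gauge in the frame of boat between -0.02 and 0.02 m and angle between gauge's own z axis and vertical below 0.06 rad and z of probe_tip in the frame of well_floor between -0.0015 and 0.0012 m and value of joint lock above 0.47 rad), for 0.2 s.
3. the door is open (value of joint door above 0.8 rad), for 0.2 s.
At the end, for the whole second after the job is handed in: Door shut (within 0.05 rad); boat flat on the door's tray inside its lip; every specimen present upright in the boat's well; gauge upright on its rest (within 22 mm and 0.35 rad), lock lever closed (above 0.47), reading within 1.5 mm of the well depth; all at rest (z of boat in the frame of tray between -0.003 and 0.004 m and horizontal distance between boat and tray below 0.014 m and angle between each of boat, gauge's own z axis and vertical below 0.06 rad and value of joint door below 0.05 rad and x of mount1 in the frame of boat between -0.068 and 0.068 m and y of mount1 in the frame of boat between -0.008 and 0.008 m and z of mount1 in the frame of boat between 0.012 and 0.026 m and angle between each of mount1, mount2, mount3, mount4's own z axis and vertical below 0.15 rad and linear speed of each of mount1, mount2, mount3, mount4, gauge, boat below 0.02 m/s and x of mount2 in the frame of boat between -0.068 and 0.068 m and y of mount2 in the frame of boat between -0.008 and 0.008 m and z of mount2 in the frame of boat between 0.012 and 0.026 m and x of mount3 in the frame of boat between -0.068 and 0.068 m and y of mount3 in the frame of boat between -0.008 and 0.008 m and z of mount3 in the frame of boat between 0.012 and 0.026 m and x of mount4 in the frame of boat between -0.068 and 0.068 m and y of mount4 in the frame of boat between -0.008 and 0.008 m and z of mount4 in the frame of boat between 0.012 and 0.026 m and z of gauge in the frame of gauge_rest between 0.028 and 0.036 m and horizontal distance between gauge and gauge_rest below 0.022 m and angle between the y axis of gauge and the y axis of gauge_rest, either way round below 0.35 rad and value of joint lock above 0.47 rad and ((z of well_floor in the frame of boat between 0.0139 and 0.0151 m and z of probe_tip in the frame of gauge between -0.0175 and -0.0135 m) or (z of well_floor in the frame of boat between 0.0149 and 0.0161 m and z of probe_tip in the frame of gauge between -0.0165 and -0.0125 m) or (z of well_floor in the frame of boat between 0.0159 and 0.0171 m and z of probe_tip in the frame of gauge between -0.0155 and -0.0115 m) or (z of well_floor in the frame of boat between 0.0169 and 0.0181 m and z of probe_tip in the frame of gauge between -0.0145 and -0.0105 m) or (z of well_floor in the frame of boat between 0.0179 and 0.0191 m and z of probe_tip in the frame of gauge between -0.0135 and -0.0095 m) or (z of well_floor in the frame of boat between 0.0189 and 0.0201 m and z of probe_tip in the frame of gauge between -0.0125 and -0.0085 m) or (z of well_floor in the frame of boat between 0.0199 and 0.0211 m and z of probe_tip in the frame of gauge between -0.0115 and -0.0075 m) or (z of well_floor in the frame of boat between 0.0209 and 0.0221 m and z of probe_tip in the frame of gauge between -0.0105 and -0.0065 m) or (z of well_floor in the frame of boat between 0.0219 and 0.0231 m and z of probe_tip in the frame of gauge between -0.0095 and -0.0055 m))); the robot touches nothing.
It fails at once if the glass jar is displaced by more than 30 mm (distance of jar from where it was at the start of the episode above 0.03 m).
It fails at once if the slide box is displaced by more than 30 mm (distance of slide_box from where it was at the start of the episode above 0.03 m).
It fails at once if the glass dish is displaced by more than 30 mm (distance of dish from where it was at the start of the episode above 0.03 m).
Of mount1, mount2, mount3, mount4 only 2 to 4 are there at a start; the rules pass over those that are not, and their reading is None.
At some moment in a run one of mount1, mount2, mount3, mount4 may be knocked a few centimetres aside while the robot is not near it.
It also fails if it takes over 210 s, if anything falls off the work surface, if the arm or the gripper's body presses on something with over 40 N, if the wrist force passes 120 N, or if a joint passes its speed limit or range.

## Working session

There is one attempt and no reset: what is moved stays moved. The work goes in short steps, Python scripts to look and compute and a tool call to move; the robot and the scene stay as the last step left them, time stands still between calls to the robot, and variables do not carry over. Pictures are saved under pics/ and viewed, at most 14 in all, crops included, and the job is handed in when it is done.

Besides the shell and the picture viewer there is one more tool, called after "Call:" by a JSON object that holds its "api" and its "payload". send_rows: Moves the arm, as the interface text tells. Its arguments: {"type":"object","properties":{"increments":{"type":"array"},"newtons":{"type":"number"}},"required":["increments"]}

```bash
mkdir -p pics
cat > h.py <<'E'
import numpy as np, cv2
from rig import get_state, optics, sign_off
def grab(n,fn=None):
    d=optics.get_image(n)
    if fn: cv2.imwrite('pics/'+fn,d['pixels'])
    np.save(f'/tmp/{n}.npy',np.array([0]))
    import pickle; pickle.dump(d,open(f'/tmp/{n}.pkl','wb'))
    return d
def last(n):
    import pickle; return pickle.load(open(f'/tmp/{n}.pkl','rb'))
def dist(d): return np.array([d['k1'],0,0,0,0],float)
def pix(d,P):
    return cv2.projectPoints(np.array(P,float).reshape(-1,1,3),np.array(d['rvec'],float),np.array(d['tvec'],float),np.array(d['K'],float),dist(d))[0].reshape(-1,2)
def ray(d,uv):
    n=cv2.undistortPoints(np.array([[uv]],float),np.array(d['K'],float),dist(d))[0,0]
    R=cv2.Rodrigues(np.array(d['rvec'],float))[0]
    c=-R.T@np.array(d['tvec'],float).ravel()
    return c,R.T@np.array([n[0],n[1],1])
def onz(d,uv,z):
    c,v=ray(d,uv); return (c+v*(z-c[2])/v[2]).round(4)
def crop(d,x0,y0,x1,y1,s,fn):
    cv2.imwrite('pics/'+fn,cv2.resize(d['pixels'][y0:y1,x0:x1],None,fx=s,fy=s,interpolation=cv2.INTER_CUBIC))
E
python3 - <<'E'
from h import *
s=get_state();print(s)
a=grab('top','top0.png');b=grab('side','side0.png')
for d in (a,b): print(d['K'],d['k1'],ray(d,(320,200)))
E
```

```text
{'clock': 0.0, 'qpos': array([ 1.04000158e+00,  2.76600804e-01,  1.50617285e+00,  2.26090535e-05,
        1.36069050e+00, -1.21004598e-01]), 'qd': array([ 0.00044209, -0.00151539,  0.00072826, -0.00080451,  0.00099931,
       -0.00211492]), 'effort': array([-1.92941834e-04, -4.16774011e+01, -2.45813316e+01, -4.02241858e-04,
        1.07156660e-02, -1.04315311e-05]), 'position': array([0.22881223, 0.52692003, 0.23042058]), 'ee_rot': array([-3.10062578e-04,  2.03466661e-01,  9.79081428e-01, -8.82955494e-04]), 'contact_force': array([ 0.22557628, -0.24608537,  0.3075587 ]), 'moment': array([-0.012816  , -0.01410017, -0.0207847 ]), 'gripper_force': 0.0, 'width': 0.08551619104462158}
[[441.63600191   0.         319.52425618]
 [  0.         441.63600191 200.26182308]
 [  0.           0.           1.        ]] -0.015615592786093967 (array([ 0.33527023, -0.03195023,  1.46164154]), array([ 0.14240584,  0.00284262, -0.98980504]))
[[371.32886171   0.         321.19545225]
 [  0.         371.32886171 198.14332559]
 [  0.           0.           1.        ]] -0.06498130555103791 (array([ 0.37357064, -0.77997694,  0.68511963]), array([ 0.1851115 ,  0.78536743, -0.59073438]))
```

View pics/top0.png

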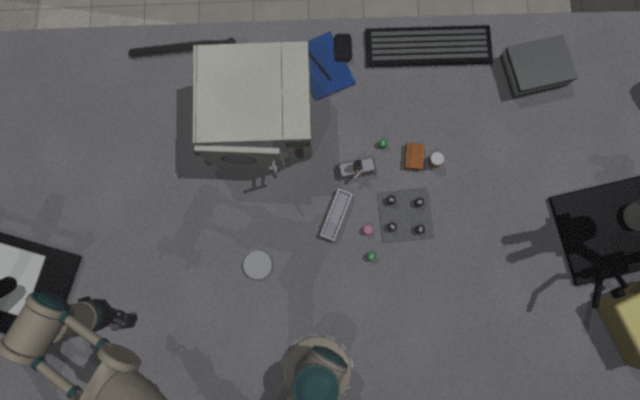

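View pics/side0.png

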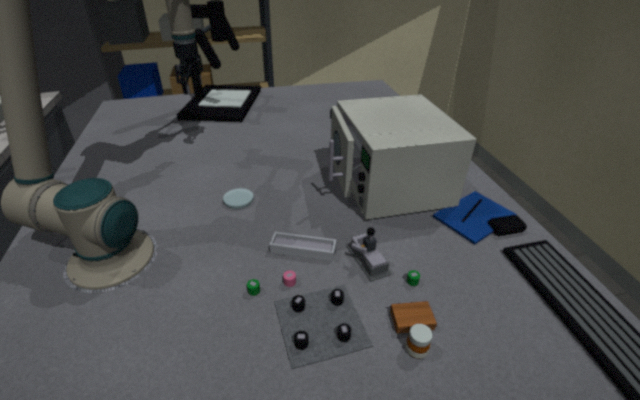

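The top view shows the boat at (336,215), the gauge on its rest at (357,167), and four black mounts on the mat at (391,200), (419,203), (392,227) and (420,230). The look-alikes are green at (383,143) and (371,256) and pink at (368,230). The cleaner is at (250,95), its door handle is near (272,168), and the dish is at (257,264). The four black cylinders on the mat fit the specimen description, so I'll enlarge that area to confirm.

Run:
```python
from h import *
a=last('top')
crop(a,310,130,450,265,5.7,'c1.png'); crop(a,185,130,345,220,5,'c2.png')
```

```text
(no output)
```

View pics/c1.png

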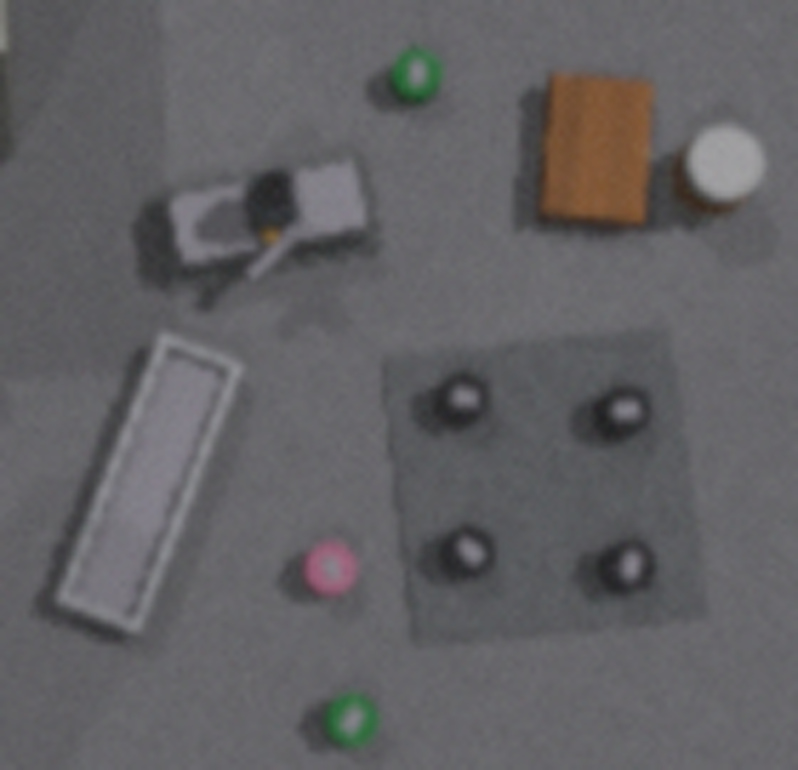

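View pics/c2.png

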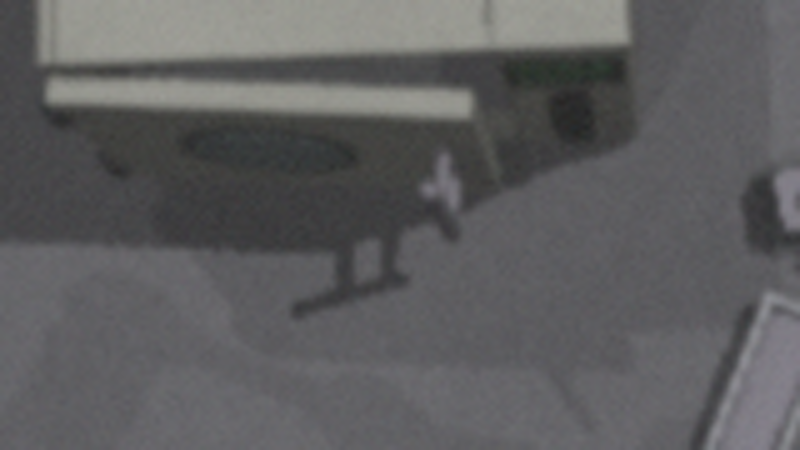

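The crop confirms four black cylinders with metal bits on the mat, at crop (462,398), (623,411), (468,552) and (628,566). The green and pink ones are look-alikes. The gauge lever is on its lower (−x) side and open. The door is slightly ajar, with the top of its handle near c2 (443,158).

```bash
cat >> h.py <<'E'
def c(u,v,x0,y0,s): return ((u+.5)/s-.5+x0,(v+.5)/s-.5+y0)
from scipy.spatial.transform import Rotation as R_
def tool():
    s=get_state(); q=s['ee_rot']; M=R_.from_quat([q[1],q[2],q[3],q[0]]).as_matrix()
    y=M[:,1]; return s['position'].round(4), round(np.degrees(np.arctan2(y[1],y[0])),1), M[:,2].round(3), s['contact_force'].round(1), round(s['width'],4), round(s['clock'],2)
E
python3 - <<'E'
from h import *
a=last('top')
f=lambda z,*ps:np.array([onz(a,c(u,v,310,130,5.7),z) for u,v in ps])
def yaw(v): return np.degrees(np.arctan2(v[1],v[0])).round(1)
b=f(.03,(163,332),(243,365),(138,632),(57,600)); print('boat',b[:,:2].tolist(),b.mean(0),yaw(b[0]-b[3]),yaw(b[1]-b[2]),np.linalg.norm(b[0]-b[3]),np.linalg.norm(b[0]-b[1]))
g=f(.042,(168,200),(352,160),(368,225),(185,268)); print('gauge',g.tolist(),g.mean(0),yaw(g[0]-g[1])-90,yaw(g[3]-g[2])-90,np.linalg.norm(g[0]-g[1]),np.linalg.norm(g[1]-g[2]))
print('head',f(.105,(273,193)))
print('mounts',f(.029,(462,398),(623,411),(468,552),(628,566)).tolist())
print('other',f(.026,(415,75),(331,568),(352,720)).tolist(), f(.026,(552,73),(652,80),(646,222),(542,217)).tolist(),f(.056,(725,163)))
h=lambda z,*ps:np.array([onz(a,c(u,v,185,130,5),z) for u,v in ps])
print('handle',h(.216,(443,158)));print('door',h(.224,(47,105),(472,118),(47,78),(472,90)).tolist())
print('box',h(.24,(40,66),(627,46)).tolist()); print('dish',onz(a,(257,264),.015))
print(tool())
E
```

```text
boat [[0.58, -0.0887], [0.5594, -0.1341], [0.4079, -0.0688], [0.4273, -0.0234]] [ 0.49365 -0.07875  0.03   ] -23.2 -23.3 0.16607642818895155 0.04985498972018747
gauge [[0.6549, -0.0936, 0.042], [0.6755, -0.2006, 0.042], [0.637, -0.2081, 0.042], [0.6148, -0.1021, 0.042]] [ 0.64555 -0.1511   0.042  ] 10.900000000000006 11.799999999999997 0.10896494849262306 0.03922371731491035
head [[ 0.643  -0.1488  0.105 ]]
mounts [[0.5368, -0.2592, 0.029], [0.5267, -0.3512, 0.029], [0.4482, -0.2582, 0.029], [0.4377, -0.3488, 0.029]]
other [[0.7293, -0.2417, 0.026], [0.4415, -0.1801, 0.026], [0.3551, -0.1884, 0.026]] [[0.7283, -0.3221, 0.026], [0.7224, -0.3804, 0.026], [0.6376, -0.3717, 0.026], [0.6423, -0.3115, 0.026]] [[ 0.6644 -0.4119  0.056 ]]
handle [[0.6315 0.1037 0.216 ]]
door [[0.6676, 0.3315, 0.224], [0.6527, 0.0859, 0.224], [0.6837, 0.3317, 0.224], [0.6692, 0.0856, 0.224]]
box [[0.6864, 0.3311, 0.24], [0.6881, -0.0047, 0.24]]
dish [0.3392 0.1824 0.015 ]
(array([0.2289, 0.527 , 0.2305]), np.float64(66.5), array([-0.001, -0.001, -1.   ]), array([0.7, 0.4, 0.2]), 0.0853, 0.1)
```

Call:
{"api": "send_rows", "payload": {"increments": [{"gripper": -1, "linear": [0.025, -0.04, 0.005], "delta_rot": [0, 0, 0.08]}, {"gripper": -1, "linear": [0.05, -0.08, 0.01], "delta_rot": [0, 0, 0.16]}, {"gripper": -1, "linear": [0.075, -0.12, 0.02], "delta_rot": [0, 0, 0.24]}, {"gripper": -1, "linear": [0.1, -0.16, 0.03], "delta_rot": [0, 0, 0.32]}, {"gripper": -1, "linear": [0.125, -0.2, 0.03], "delta_rot": [0, 0, 0.4]}, {"gripper": -1, "linear": [0.15, -0.24, 0.03], "delta_rot": [0, 0, 0.48]}, {"gripper": -1, "linear": [0.175, -0.28, 0.03], "delta_rot": [0, 0, 0.56]}, {"gripper": -1, "linear": [0.2, -0.32, 0.03], "delta_rot": [0, 0, 0.607]}]}}

```text
clock: 0.9
position: [0.4295, 0.2056, 0.2612]
ee_rot: [-0.0, -0.1, 0.995, 0.0]
contact_force: [0.3, -0.7, 0.5]
width: 0.0857
gripper_force: 0.0
```

Call:
{"api": "send_rows", "payload": {"increments": [{"gripper": -1, "linear": [0.025, -0.04, 0]}, {"gripper": -1, "linear": [0.05, -0.08, 0]}, {"gripper": -1, "linear": [0.075, -0.12, 0]}, {"gripper": -1, "linear": [0.1, -0.16, 0]}, {"gripper": -1, "linear": [0.13, -0.205, 0]}, {"gripper": -1, "linear": [0.16, -0.25, 0]}, {"gripper": -1, "linear": [0.19, -0.3, 0]}, {"gripper": -1, "linear": [0.217, -0.34, 0]}]}}

```text
invalid input
```

Call:
{"api": "send_rows", "payload": {"increments": [{"gripper": -1, "linear": [0.025, -0.04, 0], "delta_rot": [0, 0, 0]}, {"gripper": -1, "linear": [0.05, -0.08, 0], "delta_rot": [0, 0, 0]}, {"gripper": -1, "linear": [0.075, -0.12, 0], "delta_rot": [0, 0, 0]}, {"gripper": -1, "linear": [0.1, -0.16, 0], "delta_rot": [0, 0, 0]}, {"gripper": -1, "linear": [0.13, -0.21, 0], "delta_rot": [0, 0, 0]}, {"gripper": -1, "linear": [0.16, -0.26, 0], "delta_rot": [0, 0, 0]}, {"gripper": -1, "linear": [0.19, -0.31, 0], "delta_rot": [0, 0, 0]}, {"gripper": -1, "linear": [0.217, -0.357, -0.01], "delta_rot": [0, 0, 0]}]}}

```text
clock: 1.7
position: [0.6324, -0.1261, 0.2553]
ee_rot: [0.001, -0.098, 0.995, -0.0]
contact_force: [0.9, 0.6, 0.2]
width: 0.0855
gripper_force: 0.0
```

Call:
{"api": "send_rows", "payload": {"increments": [{"gripper": -1, "linear": [0, 0, 0], "delta_rot": [0, 0, 0]}, {"gripper": -1, "linear": [0, 0, -0.02], "delta_rot": [0, 0, 0]}, {"gripper": -1, "linear": [0, 0, -0.05], "delta_rot": [0, 0, 0]}, {"gripper": -1, "linear": [0, 0, -0.08], "delta_rot": [0, 0, 0]}, {"gripper": -1, "linear": [0, 0, -0.1], "delta_rot": [0, 0, 0]}, {"gripper": -1, "linear": [0, 0, -0.11], "delta_rot": [0, 0, 0]}, {"gripper": -1, "linear": [0, 0, -0.11], "delta_rot": [0, 0, 0]}]}}

```text
clock: 2.4
position: [0.6301, -0.1233, 0.1434]
ee_rot: [-0.002, -0.099, 0.995, 0.001]
contact_force: [0.4, -0.2, 0.7]
width: 0.0855
gripper_force: 0.0
```

Run:
```python
from h import *
print(tool(),get_state()['qpos'].round(2))
a=last('side')
# check the gauge estimate in side view
import math
o=np.array([.6455,-.151,.032]);t=math.radians(11.3);Rz=np.array([[math.cos(t),-math.sin(t),0],[math.sin(t),math.cos(t),0],[0,0,1]])
P=[o+Rz@np.array(p) for p in [(.02,.055,.01),(-.02,.055,.01),(-.02,-.055,.01),(.02,-.055,.01),(0,0,.074),(-.038,.02,.018)]]
im=a['pixels'].copy()
for q in pix(a,P): im=cv2.circle(im,tuple(int(x*16) for x in q),8,(0,0,255),1,shift=4)
for q in pix(a,[(.613,.111,.216),(.613,.111,.1)]): im=cv2.circle(im,tuple(int(x*16) for x in q),8,(0,255,0),1,shift=4)
b=np.array([.4937,-.0788,.03]);t=math.radians(-23.2);Rz=np.array([[math.cos(t),-math.sin(t),0],[math.sin(t),math.cos(t),0],[0,0,1]])
for q in pix(a,[b+Rz@np.array(p) for p in [(.083,.025,0),(-.083,.025,0),(-.083,-.025,0),(.083,-.025,0)]]): im=cv2.circle(im,tuple(int(x*16) for x in q),8,(0,0,255),1,shift=4)
a['pixels']=im; crop(a,260,120,410,290,4.6,'c3.png')
```

```text
(array([ 0.6301, -0.1233,  0.1434]), np.float64(101.3), array([-0.004,  0.001, -1.   ]), array([ 0.4, -0.2,  0.7]), 0.0855, 2.4) [-0.3   0.43  1.49  0.    1.23 -2.07]
```

View pics/c3.png

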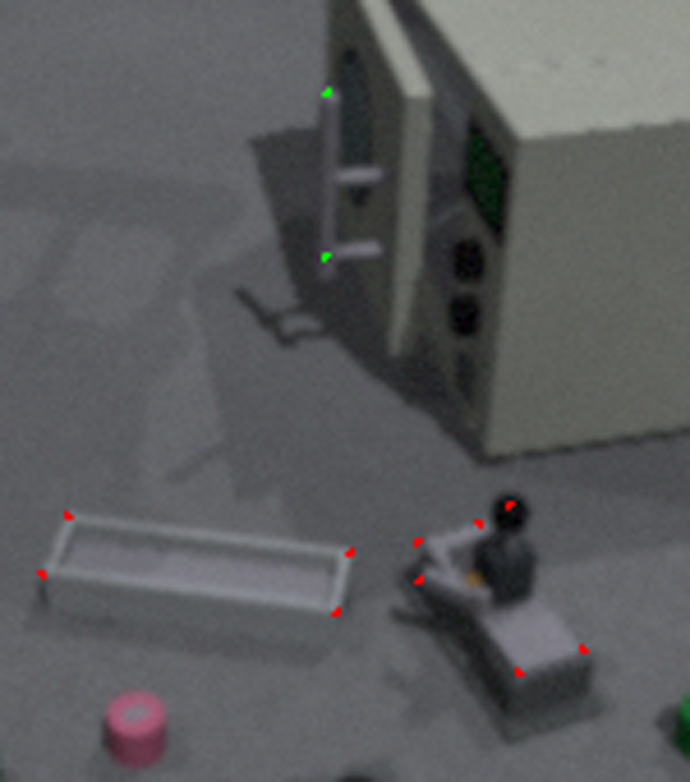

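The overlaid model points sit on the gauge, boat and handle in the side view, so the pose estimates hold.

Call:
{"api": "send_rows", "payload": {"increments": [{"gripper": -1, "linear": [0.0155, -0.028, 0], "delta_rot": [0, 0, 0]}, {"gripper": -1, "linear": [0.0155, -0.028, 0], "delta_rot": [0, 0, 0]}, {"gripper": -1, "linear": [0.0155, -0.028, -0.03], "delta_rot": [0, 0, 0]}, {"gripper": -1, "linear": [0.0155, -0.028, -0.06], "delta_rot": [0, 0, 0]}, {"gripper": -1, "linear": [0.0155, -0.028, -0.08], "delta_rot": [0, 0, 0]}, {"gripper": -1, "linear": [0.0155, -0.028, -0.09], "delta_rot": [0, 0, 0]}, {"gripper": -1, "linear": [0.0155, -0.028, -0.096], "delta_rot": [0, 0, 0]}, {"gripper": -1, "linear": [0.0155, -0.028, -0.096], "delta_rot": [0, 0, 0]}]}}

```text
clock: 3.2
position: [0.6471, -0.152, 0.0495]
ee_rot: [0.0, -0.099, 0.995, -0.0]
contact_force: [-0.1, 0.0, -0.1]
width: 0.0854
gripper_force: 0.0
```

Call:
{"api": "send_rows", "payload": {"increments": [{"gripper": 0.3, "linear": [0, 0, 0], "delta_rot": [0, 0, 0]}, {"gripper": 0.6, "linear": [0, 0, 0], "delta_rot": [0, 0, 0]}, {"gripper": 1, "linear": [0, 0, 0], "delta_rot": [0, 0, 0]}, {"gripper": 1, "linear": [0, 0, 0], "delta_rot": [0, 0, 0]}, {"gripper": 1, "linear": [0, 0, 0], "delta_rot": [0, 0, 0]}, {"gripper": 1, "linear": [0, 0, 0], "delta_rot": [0, 0, 0]}, {"gripper": 1, "linear": [0, 0, 0], "delta_rot": [0, 0, 0]}], "newtons": 40}}

```text
clock: 3.9
position: [0.647, -0.1515, 0.0499]
ee_rot: [0.0, -0.098, 0.995, 0.0]
contact_force: [-0.3, 2.9, 6.7]
width: 0.0256
gripper_force: 42.4
```

Call:
{"api": "send_rows", "payload": {"increments": [{"gripper": 1, "linear": [0, 0, 0.02], "delta_rot": [0, 0, 0]}, {"gripper": 1, "linear": [0, 0, 0.05], "delta_rot": [0, 0, 0]}, {"gripper": 1, "linear": [0, 0, 0.075], "delta_rot": [0, 0, 0]}, {"gripper": 1, "linear": [-0.02, 0.01, 0.08], "delta_rot": [0, 0, -0.1]}, {"gripper": 1, "linear": [-0.05, 0.024, 0.08], "delta_rot": [0, 0, -0.2]}, {"gripper": 1, "linear": [-0.08, 0.04, 0.08], "delta_rot": [0, 0, -0.3]}, {"gripper": 1, "linear": [-0.11, 0.055, 0.08], "delta_rot": [0, 0, -0.42]}, {"gripper": 1, "linear": [-0.14, 0.068, 0.08], "delta_rot": [0, 0, -0.52]}]}}

```text
clock: 4.7
position: [0.5045, -0.0835, 0.1278]
ee_rot: [-0.001, 0.163, 0.987, -0.0]
contact_force: [-0.1, 0.7, -3.8]
width: 0.0255
gripper_force: 41.1
```

Call:
{"api": "send_rows", "payload": {"increments": [{"gripper": 1, "linear": [-0.013, 0.005, 0], "delta_rot": [0, 0, -0.082]}, {"gripper": 1, "linear": [-0.013, 0.005, 0], "delta_rot": [0, 0, -0.082]}, {"gripper": 1, "linear": [-0.013, 0.005, 0], "delta_rot": [0, 0, -0.082]}]}}

```text
clock: 5.0
position: [0.4942, -0.0795, 0.1288]
ee_rot: [0.0, 0.2, 0.98, -0.0]
contact_force: [0.6, 0.0, -3.8]
width: 0.0255
gripper_force: 41.2
```

Run:
```python
from h import *
print(tool(),get_state()['qpos'].round(2))
a=grab('top');b=grab('side')
A=cv2.resize(a['pixels'][130:260,290:430],None,fx=3,fy=3,interpolation=2);B=cv2.resize(b['pixels'][150:300,240:380],None,fx=2.6,fy=2.6,interpolation=2)
cv2.imwrite('pics/m1.png',np.hstack([A,B[:390,:364]]))
```

```text
(array([ 0.4942, -0.0795,  0.1288]), np.float64(66.9), array([ 0.001, -0.001, -1.   ]), array([ 0.6,  0. , -3.8]), 0.0255, 5.0) [-0.3   0.25  1.82 -0.    1.07 -1.47]
```

View pics/m1.png

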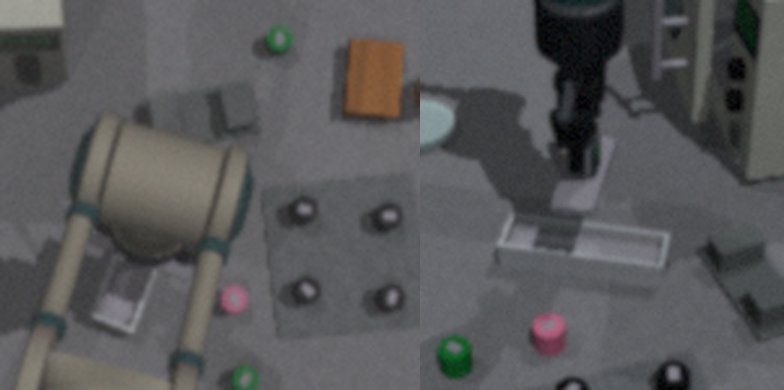

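The gauge is held level above the boat and across it (side crop near (580,170)). Next I lower it onto the rim.

Call:
{"api": "send_rows", "payload": {"increments": [{"gripper": 1, "linear": [0, 0, -0.02], "delta_rot": [0, 0, 0]}, {"gripper": 1, "linear": [0, 0, -0.045], "delta_rot": [0, 0, 0]}, {"gripper": 1, "linear": [0, 0, -0.06], "delta_rot": [0, 0, 0]}, {"gripper": 1, "linear": [0, 0, -0.07], "delta_rot": [0, 0, 0]}, {"gripper": 1, "linear": [0, 0, -0.075], "delta_rot": [0, 0, 0]}, {"gripper": 1, "linear": [0, 0, -0.078], "delta_rot": [0, 0, 0]}, {"gripper": 1, "linear": [0, 0, -0.08], "delta_rot": [0, 0, 0]}, {"gripper": 1, "linear": [0, 0, -0.08], "delta_rot": [0, 0, 0]}]}}

```text
clock: 5.9
position: [0.4942, -0.0792, 0.0494]
ee_rot: [0.0, 0.201, 0.98, -0.0]
contact_force: [1.0, 0.6, -3.7]
width: 0.0252
gripper_force: 41.0
```

Call:
{"api": "send_rows", "payload": {"increments": [{"gripper": 1, "linear": [0, 0, -0.0015], "delta_rot": [0, 0, 0]}, {"gripper": 1, "linear": [0, 0, -0.0015], "delta_rot": [0, 0, 0]}, {"gripper": 1, "linear": [0, 0, -0.0025], "delta_rot": [0, 0, 0]}, {"gripper": 1, "linear": [0, 0, -0.0025], "delta_rot": [0, 0, 0]}]}}

```text
clock: 6.3
position: [0.4941, -0.0792, 0.0478]
ee_rot: [0.001, 0.201, 0.98, -0.0]
contact_force: [-0.8, 0.6, 5.1]
width: 0.0254
gripper_force: 42.3
```

Call:
{"api": "send_rows", "payload": {"increments": [{"gripper": 0.2, "linear": [0, 0, 0], "delta_rot": [0, 0, 0]}, {"gripper": -0.2, "linear": [0, 0, 0], "delta_rot": [0, 0, 0]}, {"gripper": -0.4, "linear": [0, 0, 0], "delta_rot": [0, 0, 0]}, {"gripper": -0.4, "linear": [0, 0, 0.03], "delta_rot": [0, 0, 0]}, {"gripper": -0.4, "linear": [0, 0, 0.07], "delta_rot": [0, 0, 0]}, {"gripper": -0.4, "linear": [0, 0, 0.09], "delta_rot": [0, 0, 0]}, {"gripper": -0.4, "linear": [0, 0, 0.09], "delta_rot": [0, 0, 0]}]}}

```text
clock: 7.0
position: [0.4963, -0.0798, 0.1397]
ee_rot: [0.004, 0.201, 0.98, -0.0]
contact_force: [-0.4, 0.3, -0.1]
width: 0.0596
gripper_force: 0.0
```

Call:
{"api": "send_rows", "payload": {"increments": [{"gripper": 1, "linear": [0, 0, 0], "delta_rot": [0, 0, 0]}, {"gripper": 1, "linear": [0, 0, 0], "delta_rot": [0, 0, 0]}, {"gripper": 1, "linear": [0, 0, 0], "delta_rot": [0, 0, 0]}, {"gripper": 1, "linear": [0, 0, 0], "delta_rot": [0, 0, 0]}, {"gripper": 1, "linear": [0, 0, -0.015], "delta_rot": [0, 0, 0]}, {"gripper": 1, "linear": [0, 0, -0.025], "delta_rot": [0, 0, 0]}, {"gripper": 1, "linear": [0, 0, -0.03], "delta_rot": [0, 0, 0]}, {"gripper": 1, "linear": [0, 0, -0.03], "delta_rot": [0, 0, 0]}]}}

```text
clock: 7.8
position: [0.493, -0.0789, 0.1055]
ee_rot: [-0.001, 0.201, 0.98, 0.0]
contact_force: [0.0, 0.0, 0.2]
width: 0.0
gripper_force: 0.0
```

Call:
{"api": "send_rows", "payload": {"increments": [{"gripper": 1, "linear": [0, 0, -0.002], "delta_rot": [0, 0, 0]}, {"gripper": 1, "linear": [0, 0, -0.004], "delta_rot": [0, 0, 0]}, {"gripper": 1, "linear": [0, 0, -0.006], "delta_rot": [0, 0, 0]}, {"gripper": 1, "linear": [0, 0, -0.008], "delta_rot": [0, 0, 0]}]}}

```text
clock: 8.2
position: [0.4942, -0.0792, 0.099]
ee_rot: [0.001, 0.201, 0.98, -0.0]
contact_force: [-1.7, 0.3, 3.0]
width: 0.0003
gripper_force: 1.5
```

Call:
{"api": "send_rows", "payload": {"increments": [{"gripper": 1, "linear": [0, 0, -0.001], "delta_rot": [0, 0, 0]}, {"gripper": 1, "linear": [0, 0, -0.002], "delta_rot": [0, 0, 0]}]}}

```text
clock: 8.4
position: [0.4942, -0.0792, 0.0968]
ee_rot: [0.001, 0.201, 0.98, 0.0]
contact_force: [-0.8, 0.1, 2.9]
width: -0.0
gripper_force: 1.4
```

Pushing at 3 N, so the probe is sliding. I continue in 1 mm steps.

Call:
{"api": "send_rows", "payload": {"increments": [{"gripper": 1, "linear": [0, 0, -0.001], "delta_rot": [0, 0, 0]}, {"gripper": 1, "linear": [0, 0, -0.002], "delta_rot": [0, 0, 0]}]}}

```text
clock: 8.6
position: [0.4941, -0.0792, 0.0946]
ee_rot: [0.0, 0.201, 0.98, 0.0]
contact_force: [1.0, -0.6, 2.1]
width: -0.0002
gripper_force: 1.4
```

Call:
{"api": "send_rows", "payload": {"increments": [{"gripper": 1, "linear": [0, 0, -0.0015], "delta_rot": [0, 0, 0]}, {"gripper": 1, "linear": [0, 0, -0.0015], "delta_rot": [0, 0, 0]}]}}

```text
clock: 8.8
position: [0.494, -0.0791, 0.0931]
ee_rot: [0.0, 0.201, 0.98, 0.0]
contact_force: [1.3, -0.6, 2.6]
width: 0.0003
gripper_force: 1.5
```

Call:
{"api": "send_rows", "payload": {"increments": [{"gripper": 1, "linear": [0, 0, -0.001], "delta_rot": [0, 0, 0]}, {"gripper": 1, "linear": [0, 0, -0.001], "delta_rot": [0, 0, 0]}]}}

```text
clock: 9.0
position: [0.4942, -0.0792, 0.0929]
ee_rot: [0.001, 0.201, 0.98, -0.0]
contact_force: [-0.3, 0.3, 9.3]
width: 0.0001
gripper_force: 4.2
```

Call:
{"api": "send_rows", "payload": {"increments": [{"gripper": 1, "linear": [0, 0, -0.001], "delta_rot": [0, 0, 0]}, {"gripper": 1, "linear": [0, 0, -0.001], "delta_rot": [0, 0, 0]}, {"gripper": 1, "linear": [0, 0, -0.001], "delta_rot": [0, 0, 0]}]}}

```text
clock: 9.3
position: [0.4945, -0.0793, 0.0928]
ee_rot: [0.001, 0.201, 0.98, -0.0]
contact_force: [-0.9, 0.0, 14.1]
width: 0.0001
gripper_force: 7.0
```

Call:
{"api": "send_rows", "payload": {"increments": [{"gripper": 1, "linear": [0, 0, 0.02], "delta_rot": [0, 0, 0]}, {"gripper": 0, "linear": [0, 0, 0.05], "delta_rot": [0, 0, 0]}, {"gripper": -1, "linear": [-0.0075, 0.0075, 0.06], "delta_rot": [0, 0, -0.14]}, {"gripper": -1, "linear": [-0.0075, 0.0075, 0.06], "delta_rot": [0, 0, -0.28]}, {"gripper": -1, "linear": [-0.0075, 0.0075, 0.06], "delta_rot": [0, 0, -0.42]}, {"gripper": -1, "linear": [-0.0075, 0.0075, 0.06], "delta_rot": [0, 0, -0.56]}, {"gripper": -1, "linear": [-0.0075, 0.0075, 0.06], "delta_rot": [0, 0, -0.7]}, {"gripper": -1, "linear": [-0.0075, 0.0075, 0.06], "delta_rot": [0, 0, -0.84]}]}}

```text
clock: 10.1
position: [0.4853, -0.0713, 0.1503]
ee_rot: [-0.001, 0.585, 0.811, -0.0]
contact_force: [0.1, -0.4, -0.6]
width: 0.085
gripper_force: 0.0
```

Call:
{"api": "send_rows", "payload": {"increments": [{"gripper": -1, "linear": [0, 0, 0], "delta_rot": [0, 0, -0.14]}, {"gripper": -1, "linear": [0, 0, 0], "delta_rot": [0, 0, -0.28]}, {"gripper": -1, "linear": [0, 0, 0], "delta_rot": [0, 0, -0.42]}, {"gripper": -1, "linear": [0, 0, 0], "delta_rot": [0, 0, -0.56]}, {"gripper": -1, "linear": [0, 0, 0], "delta_rot": [0, 0, -0.7]}, {"gripper": -1, "linear": [0, 0, 0], "delta_rot": [0, 0, -0.731]}, {"gripper": -1, "linear": [0, 0, 0], "delta_rot": [0, 0, -0.731]}, {"gripper": -1, "linear": [0, 0, 0], "delta_rot": [0, 0, -0.731]}]}}

```text
clock: 10.9
position: [0.4857, -0.0714, 0.1506]
ee_rot: [-0.001, 0.835, 0.551, -0.0]
contact_force: [1.1, 0.4, -0.1]
width: 0.0851
gripper_force: 0.0
```

Run:
```python
from h import *
print(tool(),get_state()['qpos'].round(2))
b=grab('side');crop(b,250,190,360,270,7,'m2.png')
import math
for p in [(0,0,.104-.011),(0,0,.03+.044)]: print(pix(b,[(.4942,-.0792,p[2])]))
```

```text
(array([ 0.4857, -0.0714,  0.1506]), np.float64(-23.2), array([-0.001,  0.   , -1.   ]), array([ 1.1,  0.4, -0.1]), 0.0851, 10.9) [-0.29  0.21  1.81 -0.    1.12  0.12]
[[302.31083466 223.36855838]]
[[302.46342394 229.18202982]]
```

View pics/m2.png

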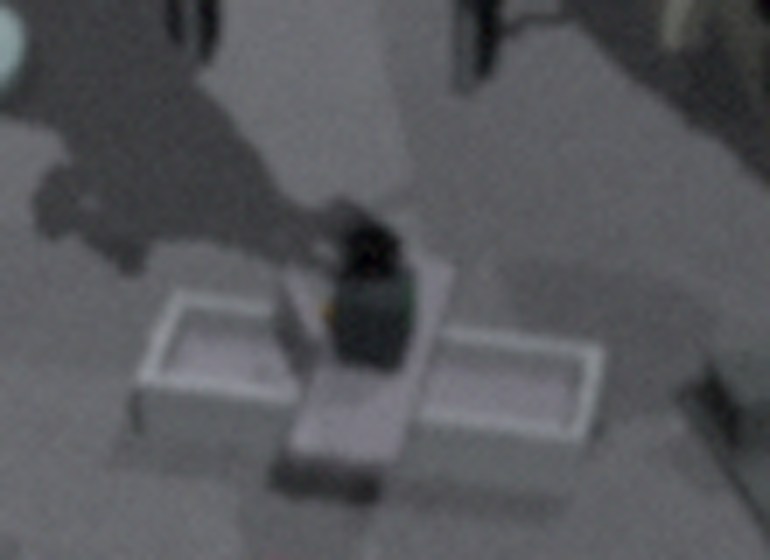

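The gauge stands across the rim with its probe down: head at crop (370,245), lever on its left side. The fingers straddle it, so I descend to squeeze the lever.

Call:
{"api": "send_rows", "payload": {"increments": [{"gripper": -1, "linear": [0, 0, -0.03], "delta_rot": [0, 0, 0]}, {"gripper": -1, "linear": [0, 0, -0.06], "delta_rot": [0, 0, 0]}, {"gripper": -1, "linear": [0, 0, -0.085], "delta_rot": [0, 0, 0]}, {"gripper": -1, "linear": [0, 0, -0.1], "delta_rot": [0, 0, 0]}, {"gripper": -1, "linear": [0, 0, -0.108], "delta_rot": [0, 0, 0]}, {"gripper": -1, "linear": [0, 0, -0.108], "delta_rot": [0, 0, 0]}]}}

```text
clock: 11.55
position: [0.4855, -0.0714, 0.0421]
ee_rot: [-0.001, 0.835, 0.551, -0.001]
contact_force: [-0.6, 0.2, 0.1]
width: 0.085
gripper_force: 0.0
```

Call:
{"api": "send_rows", "payload": {"increments": [{"gripper": -0.5, "linear": [0, 0, 0], "delta_rot": [0, 0, 0]}, {"gripper": -0.3, "linear": [0, 0, 0], "delta_rot": [0, 0, 0]}, {"gripper": -0.2, "linear": [0, 0, 0], "delta_rot": [0, 0, 0]}, {"gripper": -0.1, "linear": [0.001, -0.0005, 0], "delta_rot": [0, 0, 0]}, {"gripper": 0, "linear": [0.003, -0.001, 0], "delta_rot": [0, 0, 0]}, {"gripper": 0.1, "linear": [0.004, -0.0015, 0], "delta_rot": [0, 0, 0]}, {"gripper": 0.2, "linear": [0.005, -0.002, 0], "delta_rot": [0, 0, 0]}, {"gripper": 0.2, "linear": [0.005, -0.002, 0], "delta_rot": [0, 0, 0]}], "newtons": 25}}

```text
clock: 12.35
position: [0.4932, -0.0736, 0.0448]
ee_rot: [0.001, 0.835, 0.55, 0.002]
contact_force: [0.4, 1.6, 9.3]
width: 0.0354
gripper_force: 23.7
```

Call:
{"api": "send_rows", "payload": {"increments": [{"gripper": 0.6, "linear": [0, 0, 0], "delta_rot": [0, 0, 0]}, {"gripper": 0.6, "linear": [0, 0, 0], "delta_rot": [0, 0, 0]}, {"gripper": 0.6, "linear": [0, 0, 0], "delta_rot": [0, 0, 0]}], "newtons": 40}}

```text
clock: 12.65
position: [0.4935, -0.0737, 0.0451]
ee_rot: [0.002, 0.835, 0.55, 0.002]
contact_force: [0.6, 0.5, 10.1]
width: 0.0342
gripper_force: 38.6
```

Call:
{"api": "send_rows", "payload": {"increments": [{"gripper": 0, "linear": [0, 0, 0], "delta_rot": [0, 0, 0]}, {"gripper": -0.3, "linear": [0, 0, 0], "delta_rot": [0, 0, 0]}, {"gripper": -0.5, "linear": [0, 0, 0], "delta_rot": [0, 0, 0]}, {"gripper": -0.5, "linear": [0, 0, 0.04], "delta_rot": [0, 0, 0]}, {"gripper": -0.5, "linear": [0, 0, 0.08], "delta_rot": [0, 0, 0]}, {"gripper": -0.5, "linear": [0, 0, 0.11], "delta_rot": [0, 0, 0]}]}}

```text
clock: 13.25
position: [0.4916, -0.0737, 0.1548]
ee_rot: [0.001, 0.835, 0.55, 0.0]
contact_force: [0.5, 0.2, 0.1]
width: 0.0641
gripper_force: 0.0
```

Call:
{"api": "send_rows", "payload": {"increments": [{"gripper": -1, "linear": [-0.04, 0, 0], "delta_rot": [0, 0, 0.14]}, {"gripper": -1, "linear": [-0.08, 0, 0], "delta_rot": [0, 0, 0.28]}, {"gripper": -1, "linear": [-0.12, 0, 0], "delta_rot": [0, 0, 0.42]}, {"gripper": -1, "linear": [-0.16, 0, 0], "delta_rot": [0, 0, 0.56]}, {"gripper": -1, "linear": [-0.16, 0, 0], "delta_rot": [0, 0, 0.7]}, {"gripper": -1, "linear": [-0.16, 0, 0], "delta_rot": [0, 0, 0.84]}, {"gripper": -1, "linear": [-0.16, 0, 0], "delta_rot": [0, 0, 0.98]}, {"gripper": -1, "linear": [-0.16, 0, 0], "delta_rot": [0, 0, 1.12]}]}}

```text
clock: 14.05
position: [0.3309, -0.0735, 0.1529]
ee_rot: [-0.0, 0.412, 0.911, 0.0]
contact_force: [-0.5, -0.0, 0.5]
width: 0.0852
gripper_force: 0.0
```

Run:
```python
from h import *
print(tool(),get_state()['qpos'].round(2))
a=grab('top');b=grab('side')
A=cv2.resize(a['pixels'][175:255,300:380],None,fx=5,fy=5,interpolation=2);B=cv2.resize(b['pixels'][205:275,265:345],None,fx=5,fy=5,interpolation=2)
B=np.vstack([B,np.zeros((50,400,3),np.uint8)])
cv2.imwrite('pics/m3.png',np.hstack([A,B]))
```

```text
(array([ 0.3309, -0.0735,  0.1529]), np.float64(41.3), array([-0.,  0., -1.]), array([-0.5, -0. ,  0.5]), 0.0852, 14.05) [-0.42 -0.02  2.07  0.    1.09 -1.15]
```

View pics/m3.png

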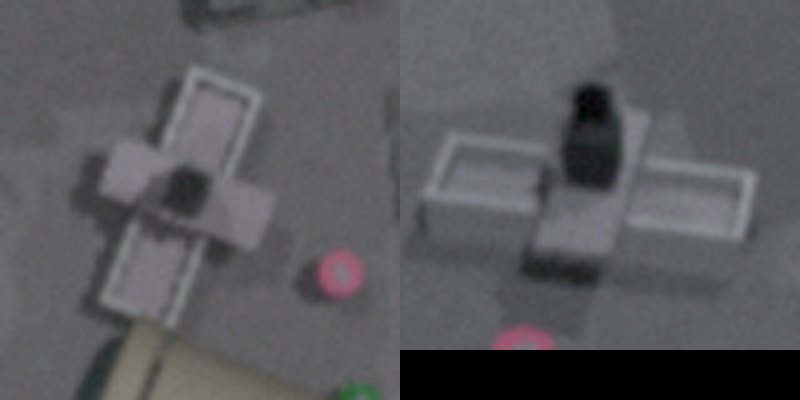

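Run:
```python
from h import *
a=last('top')
f=lambda z,*ps:np.array([onz(a,c(u,v,300,175,5),z) for u,v in ps])
yaw=lambda v: np.degrees(np.arctan2(v[1],v[0])).round(1)
g=f(.04,(127,138),(275,195),(255,250),(100,195));print(g.tolist(),g.mean(0),yaw(g[0]-g[1])-90,yaw(g[3]-g[2])-90)
print('head',f(.09,(187,188)))
b=f(.03,(193,65),(262,93),(172,325),(102,300));print(b.mean(0),yaw(b[0]-b[3]),yaw(b[1]-b[2]))
b=last('side');print('side head proj at (0.494,-.079),(0.499,-.079)', pix(b,[(.494,-.079,.087),(.499,-.079,.087)]), 'seen',c(593-400,103,265,205,5))
```

```text
[[0.5321, -0.0439, 0.04], [0.4922, -0.1386, 0.04], [0.4569, -0.1243, 0.04], [0.4954, -0.0254, 0.04]] [ 0.49415 -0.08305  0.04   ] -22.799999999999997 -21.299999999999997
head [[ 0.4926 -0.0801  0.09  ]]
[ 0.495075 -0.07915   0.03    ] -22.8 -23.0
side head proj at (0.494,-.079),(0.499,-.079) [[302.26556502 225.18031476]
 [304.23487369 224.90398515]] seen (303.2, 225.2)
```

Lever closed, gauge still square on the boat. I take it back to the rest.

Call:
{"api": "send_rows", "payload": {"increments": [{"gripper": -1, "linear": [0.04, -0.002, 0], "delta_rot": [0, 0, 0.13]}, {"gripper": -1, "linear": [0.08, -0.004, 0], "delta_rot": [0, 0, 0.26]}, {"gripper": -1, "linear": [0.12, -0.006, 0], "delta_rot": [0, 0, 0.39]}, {"gripper": -1, "linear": [0.1636, -0.0065, 0], "delta_rot": [0, 0, 0.45]}, {"gripper": -1, "linear": [0.1636, -0.0065, 0], "delta_rot": [0, 0, 0.45]}, {"gripper": -1, "linear": [0.1636, -0.0065, -0.03], "delta_rot": [0, 0, 0.45]}, {"gripper": -1, "linear": [0.1636, -0.0065, -0.06], "delta_rot": [0, 0, 0.45]}, {"gripper": -1, "linear": [0.1636, -0.0065, -0.085], "delta_rot": [0, 0, 0.45]}]}}

```text
clock: 14.95
position: [0.4937, -0.0798, 0.0665]
ee_rot: [-0.001, 0.203, 0.979, 0.0]
contact_force: [-0.2, 0.8, -0.3]
width: 0.0855
gripper_force: 0.0
```

Call:
{"api": "send_rows", "payload": {"increments": [{"gripper": -1, "linear": [0, 0, -0.012], "delta_rot": [0, 0, 0]}, {"gripper": -1, "linear": [0, 0, -0.02], "delta_rot": [0, 0, 0]}, {"gripper": -1, "linear": [0, 0, -0.02], "delta_rot": [0, 0, 0]}, {"gripper": 0.5, "linear": [0, 0, -0.02], "delta_rot": [0, 0, 0]}, {"gripper": 1, "linear": [0, 0, -0.02], "delta_rot": [0, 0, 0]}, {"gripper": 1, "linear": [0, 0, -0.02], "delta_rot": [0, 0, 0]}, {"gripper": 1, "linear": [0, 0, -0.02], "delta_rot": [0, 0, 0]}, {"gripper": 1, "linear": [0, 0, -0.02], "delta_rot": [0, 0, 0]}]}}

```text
clock: 15.75
position: [0.4954, -0.0799, 0.0488]
ee_rot: [0.001, 0.202, 0.979, 0.0]
contact_force: [0.5, 1.8, 4.1]
width: 0.0254
gripper_force: 41.6
```

Call:
{"api": "send_rows", "payload": {"increments": [{"gripper": 1, "linear": [0, 0, 0.02], "delta_rot": [0, 0, 0]}, {"gripper": 1, "linear": [0, 0, 0.05], "delta_rot": [0, 0, 0]}, {"gripper": 1, "linear": [0, 0, 0.075], "delta_rot": [0, 0, 0]}, {"gripper": 1, "linear": [0.03, -0.014, 0.08], "delta_rot": [0, 0, 0.12]}, {"gripper": 1, "linear": [0.06, -0.028, 0.08], "delta_rot": [0, 0, 0.24]}, {"gripper": 1, "linear": [0.09, -0.042, 0.08], "delta_rot": [0, 0, 0.36]}, {"gripper": 1, "linear": [0.12, -0.056, 0.08], "delta_rot": [0, 0, 0.48]}, {"gripper": 1, "linear": [0.15, -0.07, 0.08], "delta_rot": [0, 0, 0.6]}]}}

```text
clock: 16.55
position: [0.6449, -0.1504, 0.1267]
ee_rot: [-0.001, -0.099, 0.995, 0.001]
contact_force: [-0.4, -0.1, -4.2]
width: 0.0251
gripper_force: 40.7
```

Call:
{"api": "send_rows", "payload": {"increments": [{"gripper": 1, "linear": [0.0015, -0.0015, 0], "delta_rot": [0, 0, 0]}, {"gripper": 1, "linear": [0.0015, -0.0015, 0], "delta_rot": [0, 0, 0]}, {"gripper": 1, "linear": [0.0015, -0.0015, -0.03], "delta_rot": [0, 0, 0]}, {"gripper": 1, "linear": [0.0015, -0.0015, -0.055], "delta_rot": [0, 0, 0]}, {"gripper": 1, "linear": [0.0015, -0.0015, -0.068], "delta_rot": [0, 0, 0]}, {"gripper": 1, "linear": [0.0015, -0.0015, -0.073], "delta_rot": [0, 0, 0]}, {"gripper": 1, "linear": [0.0015, -0.0015, -0.075], "delta_rot": [0, 0, 0]}, {"gripper": 1, "linear": [0.0015, -0.0015, -0.076], "delta_rot": [0, 0, 0]}]}}

```text
clock: 17.35
position: [0.647, -0.1517, 0.053]
ee_rot: [0.001, -0.097, 0.995, -0.0]
contact_force: [-0.1, -0.4, -4.2]
width: 0.0254
gripper_force: 40.8
```

Call:
{"api": "send_rows", "payload": {"increments": [{"gripper": 1, "linear": [0, 0, -0.001], "delta_rot": [0, 0, 0]}, {"gripper": 1, "linear": [0, 0, -0.001], "delta_rot": [0, 0, 0]}]}}

```text
clock: 17.55
position: [0.6469, -0.1518, 0.052]
ee_rot: [0.001, -0.097, 0.995, -0.0]
contact_force: [-0.7, -0.7, -3.7]
width: 0.0254
gripper_force: 40.8
```

Call:
{"api": "send_rows", "payload": {"increments": [{"gripper": 1, "linear": [0, 0, -0.001], "delta_rot": [0, 0, 0]}, {"gripper": 1, "linear": [0, 0, -0.002], "delta_rot": [0, 0, 0]}, {"gripper": 1, "linear": [0, 0, -0.002], "delta_rot": [0, 0, 0]}]}}

```text
clock: 17.85
position: [0.6468, -0.1517, 0.0508]
ee_rot: [0.001, -0.097, 0.995, -0.0]
contact_force: [-1.6, 0.6, 6.3]
width: 0.0251
gripper_force: 41.9
```

Call:
{"api": "send_rows", "payload": {"increments": [{"gripper": 0.2, "linear": [0, 0, 0], "delta_rot": [0, 0, 0]}, {"gripper": -0.2, "linear": [0, 0, 0], "delta_rot": [0, 0, 0]}, {"gripper": -0.4, "linear": [0, 0, 0], "delta_rot": [0, 0, 0]}, {"gripper": -0.4, "linear": [0, 0, 0.03], "delta_rot": [0, 0, 0]}, {"gripper": -0.4, "linear": [0, 0, 0.07], "delta_rot": [0, 0, 0]}, {"gripper": -0.4, "linear": [0, 0, 0.11], "delta_rot": [0, 0, 0]}, {"gripper": -0.4, "linear": [-0.03, 0.02, 0.15], "delta_rot": [0, 0, -0.14]}, {"gripper": -0.4, "linear": [-0.06, 0.05, 0.17], "delta_rot": [0, 0, -0.28]}]}}

```text
clock: 18.65
position: [0.5884, -0.1034, 0.2216]
ee_rot: [0.003, 0.047, 0.999, -0.001]
contact_force: [-0.2, 0.5, 0.4]
width: 0.0599
gripper_force: 0.0
```

Call:
{"api": "send_rows", "payload": {"increments": [{"gripper": -0.4, "linear": [-0.03, 0.04, 0], "delta_rot": [0, 0, -0.14]}, {"gripper": -0.4, "linear": [-0.06, 0.08, 0], "delta_rot": [0, 0, -0.28]}, {"gripper": -0.4, "linear": [-0.09, 0.12, 0], "delta_rot": [0, 0, -0.32]}, {"gripper": -0.4, "linear": [-0.12, 0.16, 0], "delta_rot": [0, 0, -0.32]}, {"gripper": -0.4, "linear": [-0.15, 0.2, 0], "delta_rot": [0, 0, -0.32]}, {"gripper": -0.4, "linear": [-0.15, 0.2, 0], "delta_rot": [0, 0, -0.32]}, {"gripper": -0.4, "linear": [-0.15, 0.2, 0], "delta_rot": [0, 0, -0.32]}]}}

```text
clock: 19.35
position: [0.4363, 0.0989, 0.2192]
ee_rot: [0.001, 0.2, 0.98, 0.0]
contact_force: [1.1, -0.2, 0.2]
width: 0.0598
gripper_force: 0.0
```

Run:
```python
from h import *
print(tool(),get_state()['qpos'].round(2))
a=grab('top');b=grab('side'); crop(a,310,130,450,265,4.4,'m4.png')
im=cv2.imread('pics/m4.png'); B=cv2.resize(b['pixels'][210:280,345:395],None,fx=3.6,fy=3.6,interpolation=2)
o=np.zeros((im.shape[0],im.shape[1]+180,3),np.uint8);o[:,:im.shape[1]]=im;o[:252,im.shape[1]:]=B[:252,:180];cv2.imwrite('pics/m4.png',o)
```

```text
(array([0.4363, 0.0989, 0.2192]), np.float64(66.9), array([ 0.001, -0.   , -1.   ]), array([ 1.1, -0.2,  0.2]), 0.0598, 19.35) [ 0.07  0.09  1.78 -0.    1.27 -1.1 ]
```

View pics/m4.png

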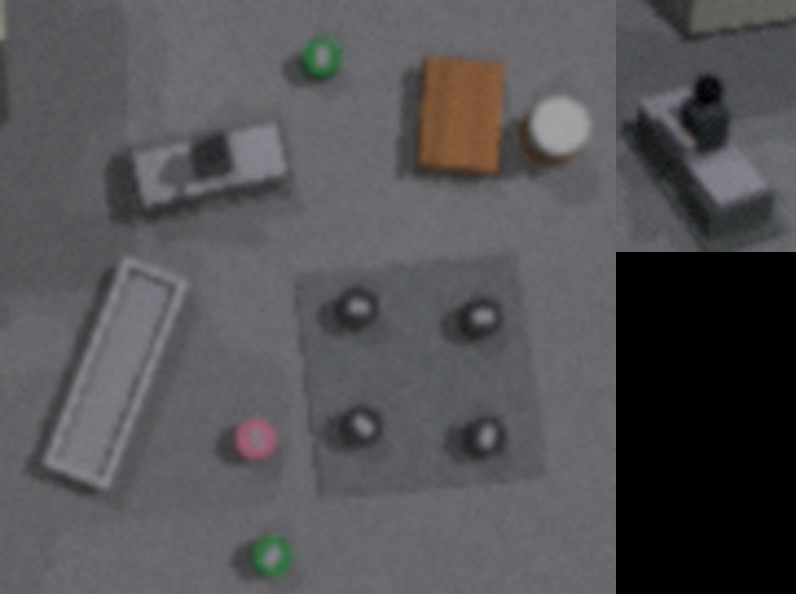

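The gauge is back on its rest with the lever closed, and the mounts have not moved. Next: mount 1, then its slot.

Call:
{"api": "send_rows", "payload": {"increments": [{"gripper": -0.4, "linear": [0.0125, -0.045, -0.01], "delta_rot": [0, 0, 0]}, {"gripper": -0.4, "linear": [0.025, -0.09, -0.02], "delta_rot": [0, 0, 0]}, {"gripper": -0.4, "linear": [0.0375, -0.135, -0.03], "delta_rot": [0, 0, 0]}, {"gripper": -0.4, "linear": [0.05, -0.18, -0.04], "delta_rot": [0, 0, 0]}, {"gripper": -0.4, "linear": [0.0625, -0.225, -0.05], "delta_rot": [0, 0, 0]}, {"gripper": -0.4, "linear": [0.075, -0.27, -0.06], "delta_rot": [0, 0, 0]}, {"gripper": -0.4, "linear": [0.0875, -0.315, -0.07], "delta_rot": [0, 0, 0]}, {"gripper": -0.4, "linear": [0.1005, -0.358, -0.08], "delta_rot": [0, 0, 0]}]}}

```text
clock: 20.25
position: [0.5373, -0.2643, 0.1378]
ee_rot: [0.0, 0.203, 0.979, -0.0]
contact_force: [-0.1, 0.6, 0.1]
width: 0.0602
gripper_force: 0.0
```

Call:
{"api": "send_rows", "payload": {"increments": [{"gripper": -0.4, "linear": [0, 0, 0], "delta_rot": [0, 0, 0]}, {"gripper": -0.4, "linear": [0, 0, -0.04], "delta_rot": [0, 0, 0]}, {"gripper": -0.4, "linear": [0, 0, -0.08], "delta_rot": [0, 0, 0]}, {"gripper": -0.4, "linear": [0, 0, -0.11], "delta_rot": [0, 0, 0]}, {"gripper": -0.4, "linear": [0, 0, -0.12], "delta_rot": [0, 0, 0]}, {"gripper": -0.4, "linear": [0, 0, -0.123], "delta_rot": [0, 0, 0]}, {"gripper": -0.4, "linear": [0, 0, -0.123], "delta_rot": [0, 0, 0]}]}}

```text
clock: 20.95
position: [0.5378, -0.2606, 0.0165]
ee_rot: [0.001, 0.202, 0.979, -0.0]
contact_force: [-0.2, 1.0, 0.4]
width: 0.0597
gripper_force: 0.0
```

Call:
{"api": "send_rows", "payload": {"increments": [{"gripper": 0.1, "linear": [0, 0, 0], "delta_rot": [0, 0, 0]}, {"gripper": 0.3, "linear": [0, 0, 0], "delta_rot": [0, 0, 0]}, {"gripper": 1, "linear": [0, 0, 0], "delta_rot": [0, 0, 0]}, {"gripper": 1, "linear": [0, 0, 0], "delta_rot": [0, 0, 0]}, {"gripper": 1, "linear": [0, 0, 0], "delta_rot": [0, 0, 0]}], "newtons": 25}}

```text
clock: 21.45
position: [0.5382, -0.2604, 0.0176]
ee_rot: [0.002, 0.201, 0.98, -0.001]
contact_force: [-1.2, 0.1, 6.9]
width: 0.0285
gripper_force: 24.6
```

Call:
{"api": "send_rows", "payload": {"increments": [{"gripper": 1, "linear": [0, 0, 0.02], "delta_rot": [0, 0, 0]}, {"gripper": 1, "linear": [0, 0, 0.05], "delta_rot": [0, 0, 0]}, {"gripper": 1, "linear": [0, 0.01, 0.08], "delta_rot": [0, 0, 0]}, {"gripper": 1, "linear": [0.002, 0.045, 0.08], "delta_rot": [0, 0, 0]}, {"gripper": 1, "linear": [0.004, 0.085, 0.08], "delta_rot": [0, 0, 0]}, {"gripper": 1, "linear": [0.006, 0.125, 0.08], "delta_rot": [0, 0, 0]}, {"gripper": 1, "linear": [0.008, 0.1595, 0.08], "delta_rot": [0, 0, 0]}, {"gripper": 1, "linear": [0.008, 0.1595, 0.08], "delta_rot": [0, 0, 0]}]}}

```text
clock: 22.25
position: [0.5444, -0.0961, 0.0962]
ee_rot: [-0.0, 0.2, 0.98, 0.001]
contact_force: [-0.4, -0.7, -0.4]
width: 0.0288
gripper_force: 24.9
```

Run:
```python
from h import *
print(tool(),get_state()['gripper_force'])
```

```text
(array([ 0.5444, -0.0961,  0.0962]), np.float64(67.0), array([-0.001,  0.002, -1.   ]), array([-0.4, -0.7, -0.4]), 0.0288, 22.25) 24.8605415225029
```

Call:
{"api": "send_rows", "payload": {"increments": [{"gripper": 1, "linear": [0, -0.001, 0], "delta_rot": [0, 0, 0]}, {"gripper": 1, "linear": [0, -0.001, -0.01], "delta_rot": [0, 0, 0]}, {"gripper": 1, "linear": [0, -0.001, -0.03], "delta_rot": [0, 0, 0]}, {"gripper": 1, "linear": [0, -0.001, -0.045], "delta_rot": [0, 0, 0]}, {"gripper": 1, "linear": [0, -0.001, -0.053], "delta_rot": [0, 0, 0]}, {"gripper": 1, "linear": [0, -0.001, -0.058], "delta_rot": [0, 0, 0]}, {"gripper": 1, "linear": [0, -0.001, -0.06], "delta_rot": [0, 0, 0]}, {"gripper": 1, "linear": [0, -0.001, -0.06], "delta_rot": [0, 0, 0]}]}}

```text
clock: 23.05
position: [0.5454, -0.1018, 0.0359]
ee_rot: [0.0, 0.202, 0.979, 0.0]
contact_force: [-0.3, 0.3, -0.7]
width: 0.0288
gripper_force: 24.9
```

Call:
{"api": "send_rows", "payload": {"increments": [{"gripper": 1, "linear": [0, 0, -0.001], "delta_rot": [0, 0, 0]}, {"gripper": 1, "linear": [0, 0, -0.002], "delta_rot": [0, 0, 0]}, {"gripper": 1, "linear": [0, 0, -0.003], "delta_rot": [0, 0, 0]}, {"gripper": 1, "linear": [0, 0, -0.003], "delta_rot": [0, 0, 0]}]}}

```text
clock: 23.45
position: [0.5455, -0.1014, 0.0337]
ee_rot: [0.001, 0.201, 0.98, -0.0]
contact_force: [-0.8, -0.5, 4.3]
width: 0.0287
gripper_force: 25.3
```

Call:
{"api": "send_rows", "payload": {"increments": [{"gripper": 0.2, "linear": [0, 0, 0], "delta_rot": [0, 0, 0]}, {"gripper": -0.2, "linear": [0, 0, 0], "delta_rot": [0, 0, 0]}, {"gripper": -0.4, "linear": [0, 0, 0.03], "delta_rot": [0, 0, 0]}, {"gripper": -0.4, "linear": [0, 0, 0.07], "delta_rot": [0, 0, 0]}, {"gripper": -0.4, "linear": [-0.004, -0.04, 0.07], "delta_rot": [0, 0, 0]}, {"gripper": -0.4, "linear": [-0.008, -0.085, 0.07], "delta_rot": [0, 0, 0]}, {"gripper": -0.4, "linear": [-0.012, -0.13, 0.07], "delta_rot": [0, 0, 0]}, {"gripper": -0.4, "linear": [-0.016, -0.175, 0.07], "delta_rot": [0, 0, 0]}]}}

```text
clock: 24.25
position: [0.5289, -0.2777, 0.1029]
ee_rot: [0.0, 0.201, 0.98, 0.0]
contact_force: [0.4, 0.3, 0.2]
width: 0.0602
gripper_force: 0.0
```

Call:
{"api": "send_rows", "payload": {"increments": [{"gripper": -0.4, "linear": [-0.002, -0.04, 0], "delta_rot": [0, 0, 0]}, {"gripper": -0.4, "linear": [-0.003, -0.065, 0], "delta_rot": [0, 0, 0]}, {"gripper": -0.4, "linear": [-0.003, -0.075, 0], "delta_rot": [0, 0, 0]}, {"gripper": -0.4, "linear": [-0.003, -0.075, -0.03], "delta_rot": [0, 0, 0]}, {"gripper": -0.4, "linear": [-0.003, -0.075, -0.06], "delta_rot": [0, 0, 0]}, {"gripper": -0.4, "linear": [-0.003, -0.075, -0.08], "delta_rot": [0, 0, 0]}, {"gripper": -0.4, "linear": [-0.003, -0.075, -0.086], "delta_rot": [0, 0, 0]}, {"gripper": -0.4, "linear": [-0.003, -0.075, -0.086], "delta_rot": [0, 0, 0]}]}}

```text
clock: 25.05
position: [0.5258, -0.35, 0.016]
ee_rot: [-0.001, 0.201, 0.98, 0.001]
contact_force: [0.0, -0.4, 0.8]
width: 0.0595
gripper_force: 0.0
```

Call:
{"api": "send_rows", "payload": {"increments": [{"gripper": 0.1, "linear": [0, 0, 0], "delta_rot": [0, 0, 0]}, {"gripper": 0.3, "linear": [0, 0, 0], "delta_rot": [0, 0, 0]}, {"gripper": 1, "linear": [0, 0, 0], "delta_rot": [0, 0, 0]}, {"gripper": 1, "linear": [0, 0, 0], "delta_rot": [0, 0, 0]}, {"gripper": 1, "linear": [0, 0, 0], "delta_rot": [0, 0, 0]}]}}

```text
clock: 25.55
position: [0.5272, -0.3519, 0.0185]
ee_rot: [0.001, 0.202, 0.979, -0.0]
contact_force: [0.3, 1.5, 6.4]
width: 0.0291
gripper_force: 24.9
```

Call:
{"api": "send_rows", "payload": {"increments": [{"gripper": 1, "linear": [0, 0, 0.03], "delta_rot": [0, 0, 0]}, {"gripper": 1, "linear": [0, 0.005, 0.07], "delta_rot": [0, 0, 0]}, {"gripper": 1, "linear": [-0.002, 0.04, 0.08], "delta_rot": [0, 0, 0]}, {"gripper": 1, "linear": [-0.005, 0.085, 0.08], "delta_rot": [0, 0, 0]}, {"gripper": 1, "linear": [-0.008, 0.13, 0.08], "delta_rot": [0, 0, 0]}, {"gripper": 1, "linear": [-0.01, 0.175, 0.08], "delta_rot": [0, 0, 0]}, {"gripper": 1, "linear": [-0.012, 0.22, 0.08], "delta_rot": [0, 0, 0]}, {"gripper": 1, "linear": [-0.0145, 0.25, 0.08], "delta_rot": [0, 0, 0]}]}}

```text
clock: 26.35
position: [0.5106, -0.0986, 0.097]
ee_rot: [-0.0, 0.201, 0.98, 0.0]
contact_force: [0.0, 0.5, -0.7]
width: 0.0282
gripper_force: 24.8
```

Call:
{"api": "send_rows", "payload": {"increments": [{"gripper": 1, "linear": [0, 0.015, 0], "delta_rot": [0, 0, 0]}, {"gripper": 1, "linear": [0, 0.015, 0], "delta_rot": [0, 0, 0]}, {"gripper": 1, "linear": [0, 0.015, -0.02], "delta_rot": [0, 0, 0]}, {"gripper": 1, "linear": [0, 0.015, -0.04], "delta_rot": [0, 0, 0]}, {"gripper": 1, "linear": [0, 0.015, -0.052], "delta_rot": [0, 0, 0]}, {"gripper": 1, "linear": [0, 0.015, -0.058], "delta_rot": [0, 0, 0]}, {"gripper": 1, "linear": [0, 0.015, -0.06], "delta_rot": [0, 0, 0]}, {"gripper": 1, "linear": [0, 0.015, -0.062], "delta_rot": [0, 0, 0]}]}}

```text
clock: 27.15
position: [0.5122, -0.087, 0.0351]
ee_rot: [0.001, 0.202, 0.979, -0.0]
contact_force: [-0.3, -0.5, 0.0]
width: 0.0289
gripper_force: 24.8
```

Call:
{"api": "send_rows", "payload": {"increments": [{"gripper": 1, "linear": [0, 0, -0.0005], "delta_rot": [0, 0, 0]}, {"gripper": 1, "linear": [0, 0, -0.0005], "delta_rot": [0, 0, 0]}]}}

```text
clock: 27.35
position: [0.512, -0.0865, 0.0348]
ee_rot: [0.001, 0.201, 0.979, -0.0]
contact_force: [-0.3, -0.2, 0.5]
width: 0.0286
gripper_force: 24.8
```

Call:
{"api": "send_rows", "payload": {"increments": [{"gripper": 1, "linear": [0, 0, -0.0015], "delta_rot": [0, 0, 0]}, {"gripper": 1, "linear": [0, 0, -0.0015], "delta_rot": [0, 0, 0]}, {"gripper": 0.2, "linear": [0, 0, -0.0015], "delta_rot": [0, 0, 0]}, {"gripper": -0.2, "linear": [0, 0, 0], "delta_rot": [0, 0, 0]}, {"gripper": -0.4, "linear": [0, 0, 0.03], "delta_rot": [0, 0, 0]}, {"gripper": -0.4, "linear": [0, 0, 0.07], "delta_rot": [0, 0, 0]}, {"gripper": -0.4, "linear": [-0.015, -0.04, 0.07], "delta_rot": [0, 0, 0]}, {"gripper": -0.4, "linear": [-0.03, -0.085, 0.07], "delta_rot": [0, 0, 0]}]}}

```text
clock: 28.15
position: [0.4827, -0.1715, 0.106]
ee_rot: [0.002, 0.2, 0.98, -0.0]
contact_force: [-0.4, -0.4, -0.1]
width: 0.0598
gripper_force: 0.0
```

Call:
{"api": "send_rows", "payload": {"increments": [{"gripper": -0.4, "linear": [-0.015, -0.04, 0], "delta_rot": [0, 0, 0]}, {"gripper": -0.4, "linear": [-0.03, -0.075, 0], "delta_rot": [0, 0, 0]}, {"gripper": -0.4, "linear": [-0.034, -0.087, 0], "delta_rot": [0, 0, 0]}, {"gripper": -0.4, "linear": [-0.034, -0.087, -0.03], "delta_rot": [0, 0, 0]}, {"gripper": -0.4, "linear": [-0.034, -0.087, -0.06], "delta_rot": [0, 0, 0]}, {"gripper": -0.4, "linear": [-0.034, -0.087, -0.08], "delta_rot": [0, 0, 0]}, {"gripper": -0.4, "linear": [-0.034, -0.087, -0.086], "delta_rot": [0, 0, 0]}, {"gripper": -0.4, "linear": [-0.034, -0.087, -0.087], "delta_rot": [0, 0, 0]}]}}

```text
clock: 28.95
position: [0.4483, -0.257, 0.0218]
ee_rot: [0.001, 0.202, 0.979, 0.0]
contact_force: [-7.6, 11.4, 45.5]
width: 0.06
gripper_force: 22.8
```

Run:
```python
from h import *
print(tool(),get_state()['gripper_force'])
b=grab('side');crop(b,255,215,375,355,4.2,'m5.png')
```

```text
(array([ 0.4483, -0.257 ,  0.0218]), np.float64(66.7), array([ 0.001,  0.001, -1.   ]), array([-7.6, 11.4, 45.5]), 0.06, 28.95) 22.81307090073824
```

View pics/m5.png

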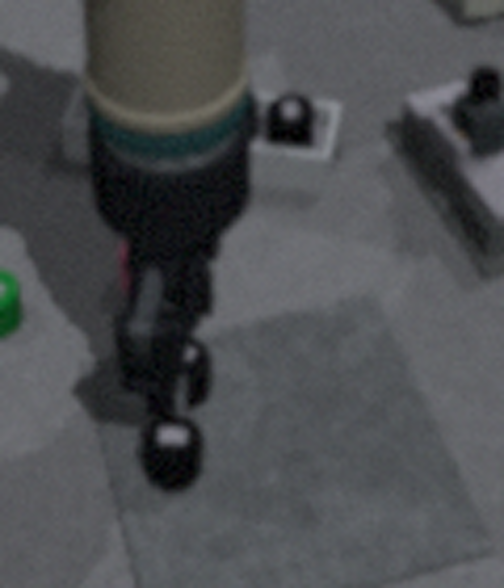

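Force 45 N: a finger is pressing on a knocked mount. Mounts now show at crop (172,450) and (195,370). I raise and look again.

Call:
{"api": "send_rows", "payload": {"increments": [{"gripper": -0.4, "linear": [0, 0, 0.02], "delta_rot": [0, 0, 0]}, {"gripper": -0.4, "linear": [0, 0, 0.06], "delta_rot": [0, 0, 0]}, {"gripper": -0.4, "linear": [-0.01, 0.04, 0.1], "delta_rot": [0, 0, 0]}, {"gripper": -0.4, "linear": [-0.02, 0.085, 0.12], "delta_rot": [0, 0, 0]}, {"gripper": -0.4, "linear": [-0.03, 0.13, 0.15], "delta_rot": [0, 0, 0]}, {"gripper": -0.4, "linear": [-0.03, 0.175, 0.18], "delta_rot": [0, 0, 0]}, {"gripper": -0.4, "linear": [-0.03, 0.22, 0.18], "delta_rot": [0, 0, 0]}, {"gripper": -0.4, "linear": [-0.03, 0.265, 0.18], "delta_rot": [0, 0, 0]}]}}

```text
clock: 29.8
position: [0.4183, 0.0047, 0.1991]
ee_rot: [0.002, 0.202, 0.979, 0.0]
contact_force: [0.8, 0.5, -1.1]
width: 0.0593
gripper_force: 0.0
```

Call:
{"api": "send_rows", "payload": {"increments": [{"gripper": -0.4, "linear": [0, 0.04, 0], "delta_rot": [0, 0, 0]}, {"gripper": -0.4, "linear": [0, 0.08, 0], "delta_rot": [0, 0, 0]}, {"gripper": -0.4, "linear": [0, 0.1, 0], "delta_rot": [0, 0, 0]}, {"gripper": -0.4, "linear": [0, 0.1, 0], "delta_rot": [0, 0, 0]}]}}

```text
clock: 30.2
position: [0.417, 0.1055, 0.1972]
ee_rot: [-0.0, 0.199, 0.98, 0.001]
contact_force: [-0.2, -0.3, 0.0]
width: 0.0598
gripper_force: 0.0
```

Run:
```python
from h import *
print(tool())
a=grab('top');b=grab('side')
A=cv2.resize(a['pixels'][165:265,315:445],None,fx=4,fy=4,interpolation=2);B=cv2.resize(b['pixels'][225:365,260:370],None,fx=3,fy=3,interpolation=2)
A=np.vstack([A,np.zeros((20,520,3),np.uint8)]);cv2.imwrite('pics/m6.png',np.hstack([A[:,:470],B]))
```

```text
(array([0.417 , 0.1055, 0.1972]), np.float64(67.0), array([-0.   ,  0.001, -1.   ]), array([-0.2, -0.3,  0. ]), 0.0598, 30.2)
```

View pics/m6.png

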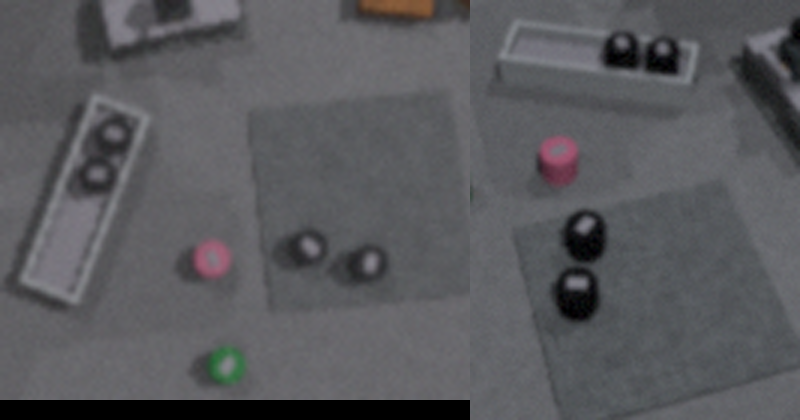

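Both remaining mounts are upright at top crop (308,247) and (369,263), now only about 50 mm apart, and two mounts sit in the boat. I'll grip the next one perpendicular to the line joining them.

Run:
```python
from h import *
a=last('top')
f=lambda z,*ps:np.array([onz(a,c(u,v,315,165,4),z) for u,v in ps])
m=f(.029,(308,246),(369,263));d=m[1]-m[0];print(m,np.linalg.norm(d),np.degrees(np.arctan2(d[1],d[0])))
print('inboat',f(.045,(115,134),(97,174)))
b=f(.03,(93,95),(150,119),(77,306),(20,281));print(b.mean(0))
s=last('side'); print(pix(s,m), c(585-470,222,260,225,3),c(578-470,281,260,225,3))
```

```text
[[ 0.4492 -0.258   0.029 ]
 [ 0.434  -0.3067  0.029 ]] 0.051016957964974706 -107.33392555633984
inboat [[ 0.5431 -0.1038  0.045 ]
 [ 0.5109 -0.0881  0.045 ]]
[ 0.492025 -0.07845   0.03    ]
[[297.96447393 299.63715941]
 [294.95469879 319.13603438]] (298.0, 298.6666666666667) (295.6666666666667, 318.3333333333333)
```

Call:
{"api": "send_rows", "payload": {"increments": [{"gripper": -0.4, "linear": [0.002, -0.04, 0], "delta_rot": [0, 0, -0.145]}, {"gripper": -0.4, "linear": [0.004, -0.08, 0], "delta_rot": [0, 0, -0.29]}, {"gripper": -0.4, "linear": [0.006, -0.12, 0], "delta_rot": [0, 0, -0.435]}, {"gripper": -0.4, "linear": [0.008, -0.16, 0], "delta_rot": [0, 0, -0.58]}, {"gripper": -0.4, "linear": [0.01, -0.2, 0], "delta_rot": [0, 0, -0.725]}, {"gripper": -0.4, "linear": [0.012, -0.24, 0], "delta_rot": [0, 0, -0.87]}, {"gripper": -0.4, "linear": [0.014, -0.28, -0.02], "delta_rot": [0, 0, -1.015]}, {"gripper": -0.4, "linear": [0.016, -0.32, -0.04], "delta_rot": [0, 0, -1.16]}]}}

```text
clock: 31.1
position: [0.4331, -0.2207, 0.1574]
ee_rot: [0.001, 0.708, 0.706, 0.0]
contact_force: [0.7, -0.0, 1.0]
width: 0.0599
gripper_force: 0.0
```

Call:
{"api": "send_rows", "payload": {"increments": [{"gripper": -0.4, "linear": [0, -0.04, -0.03], "delta_rot": [0, 0, -0.145]}, {"gripper": -0.4, "linear": [0.001, -0.08, -0.04], "delta_rot": [0, 0, -0.29]}, {"gripper": -0.4, "linear": [0.001, -0.092, -0.05], "delta_rot": [0, 0, -0.306]}, {"gripper": -0.4, "linear": [0.001, -0.092, -0.05], "delta_rot": [0, 0, -0.306]}, {"gripper": -0.4, "linear": [0.001, -0.092, -0.05], "delta_rot": [0, 0, -0.306]}]}}

```text
clock: 31.6
position: [0.4337, -0.3088, 0.1071]
ee_rot: [-0.001, 0.805, 0.593, 0.0]
contact_force: [0.3, 0.1, 0.1]
width: 0.0598
gripper_force: 0.0
```

```bash
python3 -c "
from h import *
print(tool())"
```

```text
(array([ 0.4337, -0.3088,  0.1071]), np.float64(-17.3), array([-0.001,  0.002, -1.   ]), array([0.3, 0.1, 0.1]), 0.0598, 31.6)
```

Call:
{"api": "send_rows", "payload": {"increments": [{"gripper": -0.4, "linear": [0, 0, -0.03], "delta_rot": [0, 0, 0]}, {"gripper": -0.4, "linear": [0, 0, -0.06], "delta_rot": [0, 0, 0]}, {"gripper": -0.4, "linear": [0, 0, -0.08], "delta_rot": [0, 0, 0]}, {"gripper": -0.4, "linear": [0, 0, -0.09], "delta_rot": [0, 0, 0]}, {"gripper": -0.4, "linear": [0, 0, -0.091], "delta_rot": [0, 0, 0]}]}}

```text
clock: 32.1
position: [0.4344, -0.3079, 0.0161]
ee_rot: [-0.001, 0.805, 0.594, -0.0]
contact_force: [-0.1, -0.6, 0.2]
width: 0.0596
gripper_force: 0.0
```

Call:
{"api": "send_rows", "payload": {"increments": [{"gripper": 0.1, "linear": [0, 0, 0], "delta_rot": [0, 0, 0]}, {"gripper": 0.3, "linear": [0, 0, 0], "delta_rot": [0, 0, 0]}, {"gripper": 1, "linear": [0, 0, 0], "delta_rot": [0, 0, 0]}, {"gripper": 1, "linear": [0, 0, 0], "delta_rot": [0, 0, 0]}, {"gripper": 1, "linear": [0, 0, 0], "delta_rot": [0, 0, 0]}]}}

```text
clock: 32.6
position: [0.4355, -0.3098, 0.0177]
ee_rot: [0.001, 0.805, 0.593, 0.0]
contact_force: [-0.3, 1.2, 6.4]
width: 0.0283
gripper_force: 24.7
```

Call:
{"api": "send_rows", "payload": {"increments": [{"gripper": 1, "linear": [0, 0, 0.03], "delta_rot": [0, 0, 0]}, {"gripper": 1, "linear": [0, 0, 0.06], "delta_rot": [0, 0, 0]}, {"gripper": 1, "linear": [0.003, 0.02, 0.08], "delta_rot": [0, 0, 0.14]}, {"gripper": 1, "linear": [0.006, 0.05, 0.08], "delta_rot": [0, 0, 0.28]}, {"gripper": 1, "linear": [0.01, 0.08, 0.08], "delta_rot": [0, 0, 0.42]}, {"gripper": 1, "linear": [0.015, 0.11, 0.08], "delta_rot": [0, 0, 0.56]}, {"gripper": 1, "linear": [0.02, 0.14, 0.08], "delta_rot": [0, 0, 0.7]}, {"gripper": 1, "linear": [0.025, 0.17, 0.08], "delta_rot": [0, 0, 0.84]}]}}

```text
clock: 33.4
position: [0.4598, -0.1384, 0.0967]
ee_rot: [0.001, 0.491, 0.871, 0.0]
contact_force: [-0.1, -1.0, -0.6]
width: 0.0286
gripper_force: 24.9
```

Call:
{"api": "send_rows", "payload": {"increments": [{"gripper": 1, "linear": [0.005, 0.02, 0], "delta_rot": [0, 0, 0.14]}, {"gripper": 1, "linear": [0.01, 0.04, 0], "delta_rot": [0, 0, 0.28]}, {"gripper": 1, "linear": [0.014, 0.055, 0], "delta_rot": [0, 0, 0.42]}, {"gripper": 1, "linear": [0.018, 0.065, 0], "delta_rot": [0, 0, 0.56]}, {"gripper": 1, "linear": [0.018, 0.065, 0], "delta_rot": [0, 0, 0.626]}, {"gripper": 1, "linear": [0.018, 0.065, 0], "delta_rot": [0, 0, 0.626]}, {"gripper": 1, "linear": [0.018, 0.065, 0], "delta_rot": [0, 0, 0.626]}]}}

```text
clock: 34.1
position: [0.4777, -0.0745, 0.0965]
ee_rot: [0.0, 0.202, 0.979, -0.0]
contact_force: [0.1, -0.0, -0.6]
width: 0.0286
gripper_force: 25.0
```

Call:
{"api": "send_rows", "payload": {"increments": [{"gripper": 1, "linear": [0, 0.0025, -0.02], "delta_rot": [0, 0, 0]}, {"gripper": 1, "linear": [0, 0.0025, -0.04], "delta_rot": [0, 0, 0]}, {"gripper": 1, "linear": [0, 0.0025, -0.052], "delta_rot": [0, 0, 0]}, {"gripper": 1, "linear": [0, 0.0025, -0.058], "delta_rot": [0, 0, 0]}, {"gripper": 1, "linear": [0, 0.0025, -0.061], "delta_rot": [0, 0, 0]}, {"gripper": 1, "linear": [0, 0.0025, -0.063], "delta_rot": [0, 0, 0]}, {"gripper": 1, "linear": [0, 0.0025, -0.064], "delta_rot": [0, 0, 0]}, {"gripper": 1, "linear": [0, 0.0025, -0.064], "delta_rot": [0, 0, 0]}]}}

```text
clock: 34.9
position: [0.4779, -0.0722, 0.0338]
ee_rot: [0.001, 0.202, 0.979, -0.0]
contact_force: [-2.2, -0.1, 8.7]
width: 0.0286
gripper_force: 25.8
```

Call:
{"api": "send_rows", "payload": {"increments": [{"gripper": 0.2, "linear": [0, 0, 0], "delta_rot": [0, 0, 0]}, {"gripper": -0.2, "linear": [0, 0, 0], "delta_rot": [0, 0, 0]}, {"gripper": -0.4, "linear": [0, 0, 0.03], "delta_rot": [0, 0, 0]}, {"gripper": -0.4, "linear": [0, 0, 0.07], "delta_rot": [0, 0, 0]}, {"gripper": -0.4, "linear": [-0.007, -0.045, 0.07], "delta_rot": [0, 0, 0]}, {"gripper": -0.4, "linear": [-0.014, -0.09, 0.07], "delta_rot": [0, 0, 0]}, {"gripper": -0.4, "linear": [-0.022, -0.135, 0.07], "delta_rot": [0, 0, 0]}, {"gripper": -0.4, "linear": [-0.0285, -0.175, 0.07], "delta_rot": [0, 0, 0]}]}}

```text
clock: 35.7
position: [0.4489, -0.2489, 0.1026]
ee_rot: [0.001, 0.202, 0.979, -0.0]
contact_force: [0.1, -0.5, 0.9]
width: 0.0602
gripper_force: 0.0
```

Call:
{"api": "send_rows", "payload": {"increments": [{"gripper": -0.4, "linear": [0, -0.011, 0], "delta_rot": [0, 0, 0]}, {"gripper": -0.4, "linear": [0, -0.011, 0], "delta_rot": [0, 0, 0]}, {"gripper": -0.4, "linear": [0, -0.011, -0.03], "delta_rot": [0, 0, 0]}, {"gripper": -0.4, "linear": [0, -0.011, -0.06], "delta_rot": [0, 0, 0]}, {"gripper": -0.4, "linear": [0, -0.011, -0.08], "delta_rot": [0, 0, 0]}, {"gripper": -0.4, "linear": [0, -0.011, -0.086], "delta_rot": [0, 0, 0]}, {"gripper": -0.4, "linear": [0, -0.011, -0.086], "delta_rot": [0, 0, 0]}]}}

```text
clock: 36.4
position: [0.4488, -0.2562, 0.0156]
ee_rot: [-0.001, 0.201, 0.98, 0.001]
contact_force: [-0.4, -0.6, 0.5]
width: 0.0596
gripper_force: 0.0
```

Call:
{"api": "send_rows", "payload": {"increments": [{"gripper": 0.1, "linear": [0, 0, 0], "delta_rot": [0, 0, 0]}, {"gripper": 0.3, "linear": [0, 0, 0], "delta_rot": [0, 0, 0]}, {"gripper": 1, "linear": [0, 0, 0], "delta_rot": [0, 0, 0]}, {"gripper": 1, "linear": [0, 0, 0], "delta_rot": [0, 0, 0]}, {"gripper": 1, "linear": [0, 0, 0], "delta_rot": [0, 0, 0]}]}}

```text
clock: 36.9
position: [0.4501, -0.2582, 0.0176]
ee_rot: [0.001, 0.202, 0.979, -0.0]
contact_force: [1.2, 2.3, 7.1]
width: 0.0287
gripper_force: 24.8
```

Call:
{"api": "send_rows", "payload": {"increments": [{"gripper": 1, "linear": [0, 0, 0.03], "delta_rot": [0, 0, 0]}, {"gripper": 1, "linear": [0, 0, 0.07], "delta_rot": [0, 0, 0]}, {"gripper": 1, "linear": [-0.001, 0.04, 0.08], "delta_rot": [0, 0, 0]}, {"gripper": 1, "linear": [-0.002, 0.08, 0.08], "delta_rot": [0, 0, 0]}, {"gripper": 1, "linear": [-0.004, 0.12, 0.08], "delta_rot": [0, 0, 0]}, {"gripper": 1, "linear": [-0.005, 0.16, 0.08], "delta_rot": [0, 0, 0]}, {"gripper": 1, "linear": [-0.0065, 0.19, 0.08], "delta_rot": [0, 0, 0]}, {"gripper": 1, "linear": [-0.0065, 0.2005, 0.08], "delta_rot": [0, 0, 0]}]}}

```text
clock: 37.7
position: [0.4416, -0.055, 0.0965]
ee_rot: [-0.0, 0.2, 0.98, 0.0]
contact_force: [0.2, 0.3, -0.5]
width: 0.0289
gripper_force: 25.0
```

Call:
{"api": "send_rows", "payload": {"increments": [{"gripper": 1, "linear": [0, 0, 0], "delta_rot": [0, 0, 0]}, {"gripper": 1, "linear": [0, 0, -0.02], "delta_rot": [0, 0, 0]}, {"gripper": 1, "linear": [0, 0, -0.04], "delta_rot": [0, 0, 0]}, {"gripper": 1, "linear": [0, 0, -0.052], "delta_rot": [0, 0, 0]}, {"gripper": 1, "linear": [0, 0, -0.058], "delta_rot": [0, 0, 0]}, {"gripper": 1, "linear": [0, 0, -0.06], "delta_rot": [0, 0, 0]}, {"gripper": 1, "linear": [0, 0, -0.061], "delta_rot": [0, 0, 0]}]}}

```text
clock: 38.4
position: [0.4432, -0.0582, 0.0354]
ee_rot: [0.0, 0.202, 0.979, -0.0]
contact_force: [-0.2, -0.2, 0.5]
width: 0.0287
gripper_force: 25.0
```

Call:
{"api": "send_rows", "payload": {"increments": [{"gripper": 1, "linear": [0, 0, -0.001], "delta_rot": [0, 0, 0]}, {"gripper": 1, "linear": [0, 0, -0.002], "delta_rot": [0, 0, 0]}, {"gripper": 1, "linear": [0, 0, -0.002], "delta_rot": [0, 0, 0]}]}}

```text
clock: 38.7
position: [0.4431, -0.0576, 0.0337]
ee_rot: [0.001, 0.201, 0.98, -0.0]
contact_force: [0.2, -0.3, 1.6]
width: 0.0287
gripper_force: 25.2
```

Call:
{"api": "send_rows", "payload": {"increments": [{"gripper": 0.2, "linear": [0, 0, 0], "delta_rot": [0, 0, 0]}, {"gripper": -0.2, "linear": [0, 0, 0], "delta_rot": [0, 0, 0]}, {"gripper": -0.4, "linear": [0, 0, 0.03], "delta_rot": [0, 0, 0]}, {"gripper": -0.4, "linear": [0, 0, 0.07], "delta_rot": [0, 0, 0]}, {"gripper": -0.4, "linear": [0, 0, 0.115], "delta_rot": [0, 0, 0]}, {"gripper": -0.4, "linear": [0, 0, 0.16], "delta_rot": [0, 0, 0]}, {"gripper": -0.4, "linear": [0, 0, 0.205], "delta_rot": [0, 0, 0]}, {"gripper": -0.4, "linear": [0, 0, 0.24], "delta_rot": [0, 0, 0]}]}}

```text
clock: 39.5
position: [0.4429, -0.0573, 0.2762]
ee_rot: [0.002, 0.201, 0.98, -0.0]
contact_force: [0.7, -0.4, -0.5]
width: 0.0599
gripper_force: 0.0
```

Call:
{"api": "send_rows", "payload": {"increments": [{"gripper": -0.4, "linear": [0.03, 0.03, 0], "delta_rot": [0, 0, 0.1]}, {"gripper": -0.4, "linear": [0.06, 0.06, 0], "delta_rot": [0, 0, 0.2]}, {"gripper": -0.4, "linear": [0.09, 0.09, 0], "delta_rot": [0, 0, 0.3]}, {"gripper": -0.4, "linear": [0.12, 0.12, 0], "delta_rot": [0, 0, 0.35]}, {"gripper": -0.4, "linear": [0.15, 0.15, 0], "delta_rot": [0, 0, 0.35]}, {"gripper": -0.4, "linear": [0.1695, 0.1685, 0], "delta_rot": [0, 0, 0.35]}, {"gripper": -0.4, "linear": [0.1695, 0.1685, 0], "delta_rot": [0, 0, 0.35]}, {"gripper": -0.4, "linear": [0.1695, 0.1685, 0], "delta_rot": [0, 0, 0.35]}]}}

```text
clock: 40.3
position: [0.6118, 0.1114, 0.2724]
ee_rot: [-0.001, 0.027, 1.0, -0.0]
contact_force: [0.5, 0.1, -0.0]
width: 0.06
gripper_force: 0.0
```

Run:
```python
from h import *
print(tool(),get_state()['qpos'].round(2))
b=grab('side');B=cv2.resize(b['pixels'][100:280,260:400],None,fx=3.3,fy=3.3,interpolation=2)
cv2.imwrite('pics/m7.png',B)
print(pix(b,[(.613,.111,.216)])*1)
```

```text
(array([0.6118, 0.1114, 0.2724]), np.float64(86.9), array([-0.002, -0.001, -1.   ]), array([ 0.5,  0.1, -0. ]), 0.06, 40.3) [ 0.07  0.33  1.32 -0.    1.49 -1.45]
[[330.99827053 139.81824817]]
```

View pics/m7.png

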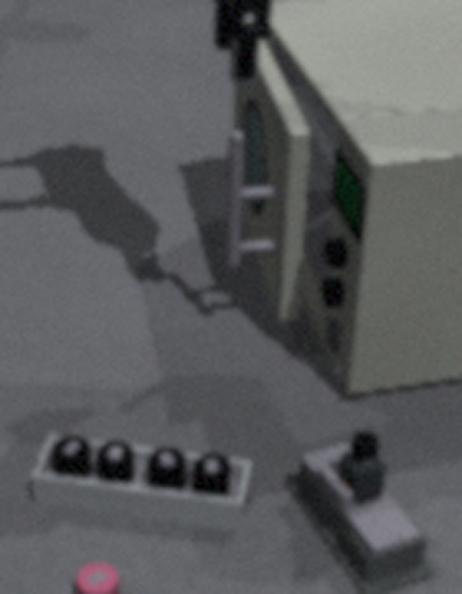

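All four mounts stand in the boat, and the gripper is above the handle. I descend and pinch the bar.

Call:
{"api": "send_rows", "payload": {"increments": [{"gripper": -0.4, "linear": [0.001, 0, -0.03], "delta_rot": [0, 0, 0]}, {"gripper": -0.4, "linear": [0.001, 0, -0.06], "delta_rot": [0, 0, 0]}, {"gripper": -0.4, "linear": [0.001, 0, -0.08], "delta_rot": [0, 0, 0]}, {"gripper": -0.4, "linear": [0.001, 0, -0.091], "delta_rot": [0, 0, 0]}, {"gripper": -0.4, "linear": [0.001, 0, -0.091], "delta_rot": [0, 0, 0]}]}}

```text
clock: 40.85
position: [0.6116, 0.1102, 0.1812]
ee_rot: [-0.002, 0.028, 1.0, -0.0]
contact_force: [-0.1, 0.3, 0.2]
width: 0.0598
gripper_force: 0.0
```

Call:
{"api": "send_rows", "payload": {"increments": [{"gripper": 0.3, "linear": [0, 0, 0], "delta_rot": [0, 0, 0]}, {"gripper": 0.6, "linear": [0, 0, 0], "delta_rot": [0, 0, 0]}, {"gripper": 1, "linear": [0, 0, 0], "delta_rot": [0, 0, 0]}, {"gripper": 1, "linear": [0, 0, 0], "delta_rot": [0, 0, 0]}, {"gripper": 1, "linear": [0, 0, 0], "delta_rot": [0, 0, 0]}, {"gripper": 1, "linear": [0, 0, 0], "delta_rot": [0, 0, 0]}], "newtons": 30}}

```text
clock: 41.45
position: [0.6147, 0.1141, 0.1839]
ee_rot: [0.002, 0.028, 1.0, 0.003]
contact_force: [1.2, 6.1, 1.7]
width: 0.0109
gripper_force: 29.2
```

Run:
```python
from h import *
p=tool();print(p)
H=np.array([.6755,.333]);
def hp(t): return H+np.array([-.049*np.cos(t)-.225*np.sin(t), .049*np.sin(t)-.225*np.cos(t)])
t0=np.arctan2(p[0][0]-H[0],p[0][1]-H[1]); 
# angle of bar: at theta=0 direction (-.049,-.225)
v=p[0][:2]-H; th=np.arctan2(-.225,-.049)-np.arctan2(v[1],v[0]);print('theta',th,np.hypot(*v),np.hypot(.049,.225))
for t in np.arange(.06,1.57,.1): print(round(t,2),(hp(t)-hp(.06)).round(4))
```

```text
(array([0.6147, 0.1141, 0.1839]), np.float64(86.8), array([ 0.005,  0.006, -1.   ]), array([1.2, 6.1, 1.7]), 0.0109, 41.45)
theta 0.05649360153494176 0.22718681739924967 0.23027375013231535
0.06 [0. 0.]
0.16 [-0.0218  0.0073]
0.26 [-0.0428  0.0168]
0.36 [-0.0627  0.0283]
0.46 [-0.0814  0.0418]
0.56 [-0.0986  0.0571]
0.66 [-0.1143  0.074 ]
0.76 [-0.1281  0.0923]
0.86 [-0.1401  0.112 ]
0.96 [-0.15    0.1328]
1.06 [-0.1578  0.1544]
1.16 [-0.1634  0.1767]
1.26 [-0.1668  0.1995]
1.36 [-0.1679  0.2225]
1.46 [-0.1666  0.2455]
1.56 [-0.1631  0.2682]
```

Call:
{"api": "send_rows", "payload": {"increments": [{"gripper": 1, "linear": [-0.005, 0.004, 0], "delta_rot": [0, 0, -0.03]}, {"gripper": 1, "linear": [-0.022, 0.009, 0], "delta_rot": [0, 0, -0.1]}, {"gripper": 1, "linear": [-0.043, 0.019, 0], "delta_rot": [0, 0, -0.2]}, {"gripper": 1, "linear": [-0.063, 0.03, 0], "delta_rot": [0, 0, -0.3]}, {"gripper": 1, "linear": [-0.0815, 0.044, 0], "delta_rot": [0, 0, -0.4]}, {"gripper": 1, "linear": [-0.0985, 0.059, 0], "delta_rot": [0, 0, -0.5]}, {"gripper": 1, "linear": [-0.114, 0.076, 0], "delta_rot": [0, 0, -0.6]}, {"gripper": 1, "linear": [-0.128, 0.0945, 0], "delta_rot": [0, 0, -0.7]}]}}

```text
clock: 42.25
position: [0.4881, 0.2071, 0.1839]
ee_rot: [0.004, 0.371, 0.929, 0.003]
contact_force: [5.8, 3.0, -3.5]
width: 0.0109
gripper_force: 29.8
```

Call:
{"api": "send_rows", "payload": {"increments": [{"gripper": 1, "linear": [-0.012, 0.02, 0], "delta_rot": [0, 0, -0.1]}, {"gripper": 1, "linear": [-0.022, 0.0405, 0], "delta_rot": [0, 0, -0.2]}, {"gripper": 1, "linear": [-0.03, 0.062, 0], "delta_rot": [0, 0, -0.3]}, {"gripper": 1, "linear": [-0.035, 0.0845, 0], "delta_rot": [0, 0, -0.4]}, {"gripper": 1, "linear": [-0.0385, 0.107, 0], "delta_rot": [0, 0, -0.5]}, {"gripper": 1, "linear": [-0.04, 0.13, 0], "delta_rot": [0, 0, -0.6]}, {"gripper": 1, "linear": [-0.0385, 0.153, 0], "delta_rot": [0, 0, -0.7]}, {"gripper": 1, "linear": [-0.035, 0.176, 0], "delta_rot": [0, 0, -0.8]}]}}

```text
clock: 43.05
position: [0.4538, 0.382, 0.1839]
ee_rot: [0.003, 0.703, 0.711, 0.003]
contact_force: [8.5, -4.1, 0.1]
width: 0.011
gripper_force: 30.3
```

Run:
```python
from h import *
p=tool();print(p,get_state()['qpos'].round(2))
H=np.array([.6755,.333]);v=p[0][:2]-H; th=np.arctan2(-.225,-.049)-np.arctan2(v[1],v[0]);print('theta',th%(2*np.pi),np.hypot(*v))
```

```text
(array([0.4538, 0.382 , 0.1839]), np.float64(0.7), array([ 0.009, -0.001, -1.   ]), array([ 8.5, -4.1,  0.1]), 0.011, 43.05) [ 0.59  0.33  1.55 -0.01  1.26  0.58]
theta 1.5738890708621955 0.2270504129042711
```

Call:
{"api": "send_rows", "payload": {"increments": [{"gripper": 0.6, "linear": [0, 0, 0], "delta_rot": [0, 0, 0]}, {"gripper": 0.2, "linear": [0, 0, 0], "delta_rot": [0, 0, 0]}, {"gripper": -0.2, "linear": [0, 0, 0], "delta_rot": [0, 0, 0]}, {"gripper": -0.4, "linear": [0, 0, 0.03], "delta_rot": [0, 0, 0]}, {"gripper": -0.4, "linear": [0, 0, 0.075], "delta_rot": [0, 0, 0]}, {"gripper": -0.4, "linear": [0, 0, 0.12], "delta_rot": [0, 0, 0]}, {"gripper": -0.6, "linear": [-0.01, -0.04, 0.12], "delta_rot": [0, 0, 0.1]}, {"gripper": -0.6, "linear": [-0.02, -0.085, 0.12], "delta_rot": [0, 0, 0.22]}]}}

```text
clock: 43.85
position: [0.4302, 0.2962, 0.3039]
ee_rot: [0.001, 0.617, 0.787, 0.001]
contact_force: [1.4, -1.1, -0.9]
width: 0.0683
gripper_force: 0.0
```

Call:
{"api": "send_rows", "payload": {"increments": [{"gripper": -0.6, "linear": [-0.01, -0.045, 0], "delta_rot": [0, 0, 0.12]}, {"gripper": -0.6, "linear": [-0.02, -0.09, 0], "delta_rot": [0, 0, 0.24]}, {"gripper": -0.6, "linear": [-0.03, -0.135, 0], "delta_rot": [0, 0, 0.36]}, {"gripper": -0.6, "linear": [-0.04, -0.18, 0], "delta_rot": [0, 0, 0.48]}, {"gripper": -0.6, "linear": [-0.05, -0.225, 0], "delta_rot": [0, 0, 0.6]}, {"gripper": -0.6, "linear": [-0.06, -0.27, 0], "delta_rot": [0, 0, 0.72]}, {"gripper": -0.6, "linear": [-0.07, -0.315, 0], "delta_rot": [0, 0, 0.84]}, {"gripper": -0.6, "linear": [-0.08, -0.36, 0], "delta_rot": [0, 0, 0.94]}]}}

```text
clock: 44.65
position: [0.3531, -0.0462, 0.3023]
ee_rot: [0.0, 0.206, 0.978, 0.0]
contact_force: [1.3, -0.9, 0.2]
width: 0.0683
gripper_force: 0.0
```

Run:
```python
from h import *
print(tool(),get_state()['qpos'].round(2))
from scipy.optimize import least_squares
P=np.array([(.6147,.1141),(.4881,.2071),(.4538,.382)])
print(least_squares(lambda h:np.hypot(*(P-h).T)-.2303,[.675,.333]).x)
a=grab('top');b=grab('side')
A=cv2.resize(a['pixels'][130:250,190:300],None,fx=4.5,fy=4.5,interpolation=2);B=cv2.resize(b['pixels'][90:250,255:355],None,fx=3,fy=3,interpolation=2)
o=np.zeros((540,495+300,3),np.uint8);o[:,:495]=A;o[:480,495:]=B;cv2.imwrite('pics/m8.png',o)
```

```text
(array([ 0.3531, -0.0462,  0.3023]), np.float64(66.2), array([ 0.,  0., -1.]), array([ 1.3, -0.9,  0.2]), 0.0683, 44.65) [-0.33 -0.1   1.76  0.    1.48 -1.48]
[0.67936116 0.3352095 ]
```

View pics/m8.png

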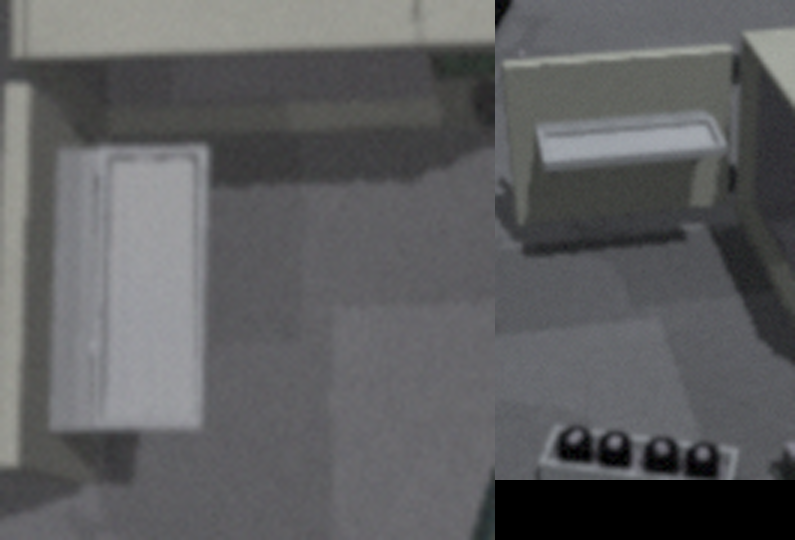

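The door is about 90° open. The tray lip's outer right edge runs from (211,147) to (203,430) in the top crop, and the tray is empty.

Run:
```python
from h import *
a=last('top');b=last('side')
f=lambda z,*ps:np.array([onz(a,c(u,v,190,130,4.5),z) for u,v in ps])
e=f(.161,(211,147),(203,430));d=(e[0]-e[1])[:2];L=np.hypot(*d);d/=L;n=np.array([-d[1],d[0]]);print(e,L,'dir',np.degrees(np.arctan2(d[1],d[0])))
print('centre', e.mean(0)[:2]+.036*n)
print('door top', f(.224,(7,84),(0,466),(31,82),(20,466)).tolist())
g=lambda z,*ps:np.array([onz(b,c(u-495,v,255,90,3),z) for u,v in ps])
s=g(.161,(537,126),(547,162),(724,149),(706,113));print('side outer corners',s.tolist(),s.mean(0))
for H,th in (((.6755,.333),1.55),((.679,.335),1.57),((.677,.334),1.53)):
  co,si=np.cos(th),np.sin(th);print(H,th,H[0]+.075*co-.125*si,H[1]-.075*si-.125*co)
```

```text
[[0.6445 0.2206 0.161 ]
 [0.4543 0.2259 0.161 ]] 0.19027382899390025 dir -1.5961570486655827
centre [0.55040277 0.25923603]
door top [[0.6748, 0.3398, 0.224], [0.4294, 0.3406, 0.224], [0.6756, 0.3243, 0.224], [0.4291, 0.3281, 0.224]]
side outer corners [[0.46, 0.3125, 0.161], [0.4606, 0.2281, 0.161], [0.6419, 0.2186, 0.161], [0.6439, 0.3062, 0.161]] [0.5516  0.26635 0.161  ]
(0.6755, 0.333) 1.55 0.5520866415615623 0.2554168642104117
(0.679, 0.335) 1.57 0.5540597641368258 0.25990048294127077
(0.677, 0.334) 1.53 0.5551628826841849 0.25396427769944047
```

Call:
{"api": "send_rows", "payload": {"increments": [{"gripper": -1, "linear": [0.04, -0.01, -0.02], "delta_rot": [0, 0, 0.012]}, {"gripper": -1, "linear": [0.08, -0.02, -0.04], "delta_rot": [0, 0, 0.012]}, {"gripper": -1, "linear": [0.12, -0.028, -0.06], "delta_rot": [0, 0, 0.012]}, {"gripper": -1, "linear": [0.1407, -0.0326, -0.09], "delta_rot": [0, 0, 0.012]}, {"gripper": -1, "linear": [0.1407, -0.0326, -0.13], "delta_rot": [0, 0, 0.012]}, {"gripper": -1, "linear": [0.1407, -0.0326, -0.17], "delta_rot": [0, 0, 0.012]}, {"gripper": -1, "linear": [0.1407, -0.0326, -0.2], "delta_rot": [0, 0, 0.012]}, {"gripper": -1, "linear": [0.1407, -0.0326, -0.21], "delta_rot": [0, 0, 0.012]}]}}

```text
clock: 45.55
position: [0.4927, -0.0759, 0.0893]
ee_rot: [-0.004, 0.203, 0.979, 0.001]
contact_force: [-0.2, 0.1, -0.1]
width: 0.0854
gripper_force: 0.0
```

Call:
{"api": "send_rows", "payload": {"increments": [{"gripper": -1, "linear": [0, 0, -0.02], "delta_rot": [0, 0, 0]}, {"gripper": -1, "linear": [0, 0, -0.05], "delta_rot": [0, 0, 0]}, {"gripper": -1, "linear": [0, 0, -0.07], "delta_rot": [0, 0, 0]}, {"gripper": -1, "linear": [0, 0, -0.08], "delta_rot": [0, 0, 0]}, {"gripper": -1, "linear": [0, 0, -0.082], "delta_rot": [0, 0, 0]}, {"gripper": -1, "linear": [0, 0, -0.082], "delta_rot": [0, 0, 0]}]}}

```text
clock: 46.15
position: [0.4964, -0.0776, 0.0111]
ee_rot: [0.001, 0.203, 0.979, 0.0]
contact_force: [-0.6, 0.4, 0.4]
width: 0.0855
gripper_force: 0.0
```

Call:
{"api": "send_rows", "payload": {"increments": [{"gripper": -0.4, "linear": [0, 0, 0], "delta_rot": [0, 0, 0]}, {"gripper": -0.2, "linear": [0, 0, 0], "delta_rot": [0, 0, 0]}, {"gripper": 0, "linear": [0, 0, 0], "delta_rot": [0, 0, 0]}, {"gripper": 1, "linear": [0, 0, 0], "delta_rot": [0, 0, 0]}, {"gripper": 1, "linear": [0, 0, 0], "delta_rot": [0, 0, 0]}, {"gripper": 1, "linear": [0, 0, 0], "delta_rot": [0, 0, 0]}], "newtons": 60}}

```text
clock: 46.75
position: [0.4965, -0.0776, 0.0115]
ee_rot: [0.001, 0.203, 0.979, 0.0]
contact_force: [-1.0, 1.0, 5.7]
width: 0.0486
gripper_force: 63.7
```

Call:
{"api": "send_rows", "payload": {"increments": [{"gripper": 1, "linear": [0, 0, 0.008], "delta_rot": [0, 0, 0]}, {"gripper": 1, "linear": [0, 0, 0.025], "delta_rot": [0, 0, 0]}, {"gripper": 1, "linear": [0, 0, 0.05], "delta_rot": [0, 0, 0]}, {"gripper": 1, "linear": [0, 0, 0.08], "delta_rot": [0, 0, 0]}, {"gripper": 1, "linear": [0, 0, 0.11], "delta_rot": [0, 0, 0]}, {"gripper": 1, "linear": [0, 0, 0.14], "delta_rot": [0, 0, 0]}, {"gripper": 1, "linear": [0, 0, 0.17], "delta_rot": [0, 0, 0]}, {"gripper": 1, "linear": [0, 0, 0.195], "delta_rot": [0, 0, 0]}]}}

```text
clock: 47.55
position: [0.495, -0.0774, 0.2067]
ee_rot: [-0.0, 0.203, 0.979, 0.0]
contact_force: [1.2, -0.1, -4.6]
width: 0.0484
gripper_force: 63.7
```

Call:
{"api": "send_rows", "payload": {"increments": [{"gripper": 1, "linear": [0.002, 0.01, 0.005], "delta_rot": [0, 0, 0.02]}, {"gripper": 1, "linear": [0.006, 0.03, 0.008], "delta_rot": [0, 0, 0.06]}, {"gripper": 1, "linear": [0.011, 0.06, 0.008], "delta_rot": [0, 0, 0.11]}, {"gripper": 1, "linear": [0.016, 0.09, 0.008], "delta_rot": [0, 0, 0.17]}, {"gripper": 1, "linear": [0.021, 0.12, 0.008], "delta_rot": [0, 0, 0.23]}, {"gripper": 1, "linear": [0.027, 0.15, 0.008], "delta_rot": [0, 0, 0.29]}, {"gripper": 1, "linear": [0.032, 0.18, 0.008], "delta_rot": [0, 0, 0.34]}, {"gripper": 1, "linear": [0.037, 0.21, 0.008], "delta_rot": [0, 0, 0.377]}]}}

```text
clock: 48.35
position: [0.5312, 0.1343, 0.2113]
ee_rot: [-0.002, 0.014, 1.0, 0.0]
contact_force: [-0.2, -0.8, -5.6]
width: 0.0483
gripper_force: 63.6
```

Call:
{"api": "send_rows", "payload": {"increments": [{"gripper": 1, "linear": [0.005, 0.03, 0], "delta_rot": [0, 0, 0]}, {"gripper": 1, "linear": [0.01, 0.06, 0], "delta_rot": [0, 0, 0]}, {"gripper": 1, "linear": [0.014, 0.09, 0], "delta_rot": [0, 0, 0]}, {"gripper": 1, "linear": [0.018, 0.11, 0], "delta_rot": [0, 0, 0]}, {"gripper": 1, "linear": [0.02, 0.124, 0], "delta_rot": [0, 0, 0]}, {"gripper": 1, "linear": [0.0205, 0.127, 0], "delta_rot": [0, 0, 0]}, {"gripper": 1, "linear": [0.0205, 0.127, 0], "delta_rot": [0, 0, 0]}, {"gripper": 1, "linear": [0.0205, 0.127, 0], "delta_rot": [0, 0, 0]}]}}

```text
clock: 49.15
position: [0.5527, 0.2583, 0.2129]
ee_rot: [-0.001, 0.016, 1.0, -0.001]
contact_force: [-0.3, 0.1, -5.5]
width: 0.0488
gripper_force: 63.6
```

```bash
python3 -c "
from h import *
print(tool())"
```

```text
(array([0.5527, 0.2583, 0.2129]), np.float64(88.2), array([-0.001, -0.001, -1.   ]), array([-0.3,  0.1, -5.5]), 0.0488, 49.15)
```

Call:
{"api": "send_rows", "payload": {"increments": [{"gripper": 1, "linear": [0.001, 0.001, -0.01], "delta_rot": [0, 0, 0]}, {"gripper": 1, "linear": [0.001, 0.001, -0.02], "delta_rot": [0, 0, 0]}, {"gripper": 1, "linear": [0.001, 0.001, -0.03], "delta_rot": [0, 0, 0]}, {"gripper": 1, "linear": [0.001, 0.001, -0.036], "delta_rot": [0, 0, 0]}, {"gripper": 1, "linear": [0.001, 0.001, -0.04], "delta_rot": [0, 0, 0]}, {"gripper": 1, "linear": [0.001, 0.001, -0.043], "delta_rot": [0, 0, 0]}, {"gripper": 1, "linear": [0.001, 0.001, -0.044], "delta_rot": [0, 0, 0]}, {"gripper": 1, "linear": [0.001, 0.001, -0.044], "delta_rot": [0, 0, 0]}]}}

```text
clock: 49.95
position: [0.5543, 0.2605, 0.1694]
ee_rot: [0.0, 0.015, 1.0, 0.0]
contact_force: [0.6, 0.4, -4.7]
width: 0.0484
gripper_force: 63.6
```

Call:
{"api": "send_rows", "payload": {"increments": [{"gripper": 1, "linear": [0, 0, -0.001], "delta_rot": [0, 0, 0]}, {"gripper": 1, "linear": [0, 0, -0.002], "delta_rot": [0, 0, 0]}, {"gripper": 1, "linear": [0, 0, -0.002], "delta_rot": [0, 0, 0]}]}}

```text
clock: 50.25
position: [0.5542, 0.2604, 0.1673]
ee_rot: [0.0, 0.015, 1.0, 0.0]
contact_force: [0.0, -0.6, -5.3]
width: 0.0485
gripper_force: 63.6
```

No contact above the floor, so the boat is clear of the lip. Down the last bit.

Call:
{"api": "send_rows", "payload": {"increments": [{"gripper": 1, "linear": [0, 0, -0.001], "delta_rot": [0, 0, 0]}, {"gripper": 1, "linear": [0, 0, -0.0015], "delta_rot": [0, 0, 0]}, {"gripper": 1, "linear": [0, 0, -0.0015], "delta_rot": [0, 0, 0]}]}}

```text
clock: 50.55
position: [0.5543, 0.2605, 0.1665]
ee_rot: [0.0, 0.015, 1.0, 0.0]
contact_force: [-2.1, -0.3, 0.3]
width: 0.0489
gripper_force: 64.2
```

Call:
{"api": "send_rows", "payload": {"increments": [{"gripper": 0, "linear": [0, 0, 0], "delta_rot": [0, 0, 0]}, {"gripper": -0.4, "linear": [0, 0, 0], "delta_rot": [0, 0, 0]}, {"gripper": -0.4, "linear": [0, 0, 0], "delta_rot": [0, 0, 0]}, {"gripper": -0.4, "linear": [0, 0, 0.02], "delta_rot": [0, 0, 0]}, {"gripper": -0.4, "linear": [0, 0, 0.06], "delta_rot": [0, 0, 0]}, {"gripper": -0.4, "linear": [0, 0, 0.1], "delta_rot": [0, 0, 0]}, {"gripper": -0.4, "linear": [0, 0, 0.135], "delta_rot": [0, 0, 0]}, {"gripper": -0.4, "linear": [0, 0, 0.135], "delta_rot": [0, 0, 0]}]}}

```text
clock: 51.35
position: [0.5571, 0.2614, 0.3073]
ee_rot: [0.006, 0.015, 1.0, 0.002]
contact_force: [-0.5, -0.4, -0.2]
width: 0.0599
gripper_force: 0.0
```

Call:
{"api": "send_rows", "payload": {"increments": [{"gripper": -0.4, "linear": [-0.012, 0.015, 0], "delta_rot": [0, 0, -0.145]}, {"gripper": -0.4, "linear": [-0.024, 0.03, 0], "delta_rot": [0, 0, -0.29]}, {"gripper": -0.4, "linear": [-0.036, 0.045, 0], "delta_rot": [0, 0, -0.435]}, {"gripper": -0.4, "linear": [-0.048, 0.06, 0], "delta_rot": [0, 0, -0.58]}, {"gripper": -0.4, "linear": [-0.06, 0.075, 0], "delta_rot": [0, 0, -0.725]}, {"gripper": -0.4, "linear": [-0.072, 0.09, 0], "delta_rot": [0, 0, -0.87]}, {"gripper": -0.4, "linear": [-0.084, 0.105, 0], "delta_rot": [0, 0, -1.015]}, {"gripper": -0.4, "linear": [-0.1005, 0.1215, 0], "delta_rot": [0, 0, -1.16]}]}}

```text
clock: 52.15
position: [0.4536, 0.3823, 0.3]
ee_rot: [0.0, 0.564, 0.826, -0.0]
contact_force: [0.6, 0.3, -0.7]
width: 0.0598
gripper_force: 0.0
```

Call:
{"api": "send_rows", "payload": {"increments": [{"gripper": -0.4, "linear": [0, 0, 0], "delta_rot": [0, 0, -0.145]}, {"gripper": -0.4, "linear": [0, 0, 0], "delta_rot": [0, 0, -0.29]}, {"gripper": -0.4, "linear": [0, 0, 0], "delta_rot": [0, 0, -0.367]}, {"gripper": -0.4, "linear": [0, 0, 0], "delta_rot": [0, 0, -0.367]}, {"gripper": -0.4, "linear": [0, 0, 0], "delta_rot": [0, 0, -0.367]}]}}

```text
clock: 52.65
position: [0.4537, 0.3819, 0.3003]
ee_rot: [-0.0, 0.702, 0.712, -0.0]
contact_force: [-1.2, -0.3, -0.0]
width: 0.0599
gripper_force: 0.0
```

Run:
```python
from h import *
print(tool(),get_state()['qpos'].round(2))
a=grab('top');b=grab('side')
A=cv2.resize(a['pixels'][130:250,190:290],None,fx=4.5,fy=4.5,interpolation=2);B=cv2.resize(b['pixels'][90:190,255:345],None,fx=3.8,fy=3.8,interpolation=2)
o=np.zeros((540,450+342,3),np.uint8);o[:,:450]=A;o[:380,450:]=B;cv2.imwrite('pics/m9.png',o)
```

```text
(array([0.4537, 0.3819, 0.3003]), np.float64(0.8), array([-0., -0., -1.]), array([-1.2, -0.3, -0. ]), 0.0599, 52.65) [ 0.58  0.27  1.34 -0.    1.53  0.57]
```

View pics/m9.png

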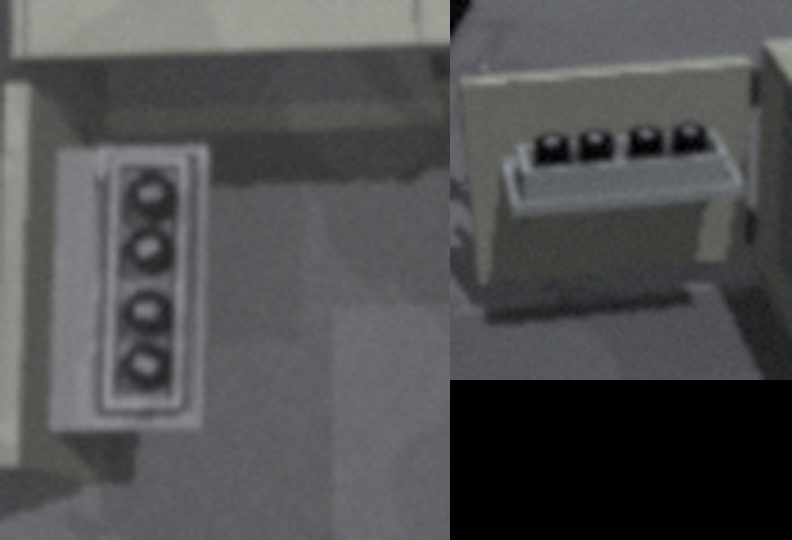

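The boat sits inside the lip with all four mounts upright, and the door has not moved. I pinch the handle again and close.

Call:
{"api": "send_rows", "payload": {"increments": [{"gripper": -0.4, "linear": [0, 0, -0.03], "delta_rot": [0, 0, 0]}, {"gripper": -0.4, "linear": [0, 0, -0.065], "delta_rot": [0, 0, 0]}, {"gripper": -0.4, "linear": [0, 0, -0.095], "delta_rot": [0, 0, 0]}, {"gripper": -0.4, "linear": [0, 0, -0.117], "delta_rot": [0, 0, 0]}, {"gripper": 0.3, "linear": [0, 0, -0.117], "delta_rot": [0, 0, 0]}, {"gripper": 0.6, "linear": [0, 0, -0.117], "delta_rot": [0, 0, 0]}, {"gripper": 1, "linear": [0, 0, -0.117], "delta_rot": [0, 0, 0]}, {"gripper": 1, "linear": [0, 0, -0.117], "delta_rot": [0, 0, 0]}], "newtons": 30}}

```text
clock: 53.55
position: [0.4557, 0.3825, 0.1857]
ee_rot: [0.001, 0.703, 0.712, 0.002]
contact_force: [2.6, -0.4, 0.5]
width: 0.0108
gripper_force: 29.9
```

Call:
{"api": "send_rows", "payload": {"increments": [{"gripper": 1, "linear": [0, 0, 0], "delta_rot": [0, 0, 0]}, {"gripper": 1, "linear": [0, 0, 0], "delta_rot": [0, 0, 0]}, {"gripper": 1, "linear": [0, 0, 0], "delta_rot": [0, 0, 0]}]}}

```text
clock: 53.85
position: [0.4557, 0.3825, 0.1856]
ee_rot: [0.001, 0.703, 0.712, 0.003]
contact_force: [3.9, 0.2, 6.1]
width: 0.0108
gripper_force: 30.4
```

Call:
{"api": "send_rows", "payload": {"increments": [{"gripper": 1, "linear": [-0.001, -0.006, 0], "delta_rot": [0, 0, 0.025]}, {"gripper": 1, "linear": [-0.002, -0.015, 0], "delta_rot": [0, 0, 0.065]}, {"gripper": 1, "linear": [-0.0035, -0.027, 0], "delta_rot": [0, 0, 0.12]}, {"gripper": 1, "linear": [-0.0045, -0.041, 0], "delta_rot": [0, 0, 0.18]}, {"gripper": 1, "linear": [-0.0045, -0.055, 0], "delta_rot": [0, 0, 0.24]}, {"gripper": 1, "linear": [-0.0035, -0.069, 0], "delta_rot": [0, 0, 0.3]}, {"gripper": 1, "linear": [-0.002, -0.083, 0], "delta_rot": [0, 0, 0.36]}, {"gripper": 1, "linear": [0.001, -0.097, 0], "delta_rot": [0, 0, 0.425]}]}}

```text
clock: 54.65
position: [0.4561, 0.2861, 0.1857]
ee_rot: [0.001, 0.536, 0.844, 0.003]
contact_force: [2.4, 2.7, 7.0]
width: 0.0107
gripper_force: 30.5
```

Call:
{"api": "send_rows", "payload": {"increments": [{"gripper": 1, "linear": [0.004, -0.0135, 0], "delta_rot": [0, 0, 0.06]}, {"gripper": 1, "linear": [0.0085, -0.027, 0], "delta_rot": [0, 0, 0.125]}, {"gripper": 1, "linear": [0.0135, -0.0405, 0], "delta_rot": [0, 0, 0.19]}, {"gripper": 1, "linear": [0.0195, -0.0535, 0], "delta_rot": [0, 0, 0.25]}, {"gripper": 1, "linear": [0.026, -0.066, 0], "delta_rot": [0, 0, 0.315]}, {"gripper": 1, "linear": [0.034, -0.079, 0], "delta_rot": [0, 0, 0.38]}, {"gripper": 1, "linear": [0.0425, -0.091, 0], "delta_rot": [0, 0, 0.44]}, {"gripper": 1, "linear": [0.052, -0.1025, 0], "delta_rot": [0, 0, 0.505]}]}}

```text
clock: 55.45
position: [0.508, 0.184, 0.1857]
ee_rot: [0.001, 0.308, 0.951, 0.003]
contact_force: [1.9, 4.4, 7.1]
width: 0.0109
gripper_force: 30.6
```

Call:
{"api": "send_rows", "payload": {"increments": [{"gripper": 1, "linear": [0.01, -0.011, 0], "delta_rot": [0, 0, 0.06]}, {"gripper": 1, "linear": [0.021, -0.021, 0], "delta_rot": [0, 0, 0.125]}, {"gripper": 1, "linear": [0.032, -0.03, 0], "delta_rot": [0, 0, 0.19]}, {"gripper": 1, "linear": [0.0435, -0.038, 0], "delta_rot": [0, 0, 0.25]}, {"gripper": 1, "linear": [0.055, -0.045, 0], "delta_rot": [0, 0, 0.31]}, {"gripper": 1, "linear": [0.066, -0.051, 0], "delta_rot": [0, 0, 0.365]}, {"gripper": 1, "linear": [0.076, -0.056, 0], "delta_rot": [0, 0, 0.415]}, {"gripper": 1, "linear": [0.085, -0.06, 0], "delta_rot": [0, 0, 0.46]}]}}

```text
clock: 56.25
position: [0.5922, 0.1239, 0.1857]
ee_rot: [0.001, 0.083, 0.997, 0.002]
contact_force: [0.3, 3.1, 7.0]
width: 0.0104
gripper_force: 30.7
```

Run:
```python
from h import *
p=tool();print(p)
H=np.array([.6785,.3345]);v=p[0][:2]-H; th=np.arctan2(-.225,-.049)-np.arctan2(v[1],v[0]);print('theta',th%(2*np.pi),np.hypot(*v))
```

```text
(array([0.5922, 0.1239, 0.1857]), np.float64(80.5), array([ 0.002,  0.004, -1.   ]), array([0.3, 3.1, 7. ]), 0.0104, 56.25)
theta 0.1744805390273343 0.22759624337848816
```

Call:
{"api": "send_rows", "payload": {"increments": [{"gripper": 1, "linear": [0.007, -0.0025, 0], "delta_rot": [0, 0, 0.03]}, {"gripper": 1, "linear": [0.013, -0.0045, 0], "delta_rot": [0, 0, 0.06]}, {"gripper": 1, "linear": [0.018, -0.0065, 0], "delta_rot": [0, 0, 0.085]}, {"gripper": 1, "linear": [0.023, -0.008, 0], "delta_rot": [0, 0, 0.105]}, {"gripper": 1, "linear": [0.027, -0.009, 0], "delta_rot": [0, 0, 0.125]}, {"gripper": 1, "linear": [0.03, -0.01, 0], "delta_rot": [0, 0, 0.14]}, {"gripper": 1, "linear": [0.033, -0.0105, 0], "delta_rot": [0, 0, 0.15]}, {"gripper": 1, "linear": [0.033, -0.0105, 0], "delta_rot": [0, 0, 0.15]}]}}

```text
clock: 57.05
position: [0.6252, 0.1131, 0.1857]
ee_rot: [0.001, 0.009, 1.0, 0.001]
contact_force: [1.1, 1.2, 7.4]
width: 0.0105
gripper_force: 30.6
```

Call:
{"api": "send_rows", "payload": {"increments": [{"gripper": 1, "linear": [0.0015, 0, 0], "delta_rot": [0, 0, 0.005]}, {"gripper": 1, "linear": [0.003, -0.0005, 0], "delta_rot": [0, 0, 0.01]}, {"gripper": 1, "linear": [0.003, -0.0005, 0], "delta_rot": [0, 0, 0.01]}]}}

```text
clock: 57.35
position: [0.6277, 0.1125, 0.1857]
ee_rot: [0.001, 0.004, 1.0, 0.001]
contact_force: [0.7, 1.0, 8.2]
width: 0.011
gripper_force: 30.6
```

Call:
{"api": "send_rows", "payload": {"increments": [{"gripper": 1, "linear": [0.0015, 0, 0], "delta_rot": [0, 0, 0]}, {"gripper": 1, "linear": [0.003, 0, 0], "delta_rot": [0, 0, 0]}, {"gripper": 1, "linear": [0.003, 0, 0], "delta_rot": [0, 0, 0]}]}}

```text
clock: 57.65
position: [0.6304, 0.1118, 0.1857]
ee_rot: [0.0, 0.004, 1.0, 0.0]
contact_force: [-0.8, -0.6, 8.9]
width: 0.0108
gripper_force: 30.6
```

Call:
{"api": "send_rows", "payload": {"increments": [{"gripper": 1, "linear": [0.002, 0, 0], "delta_rot": [0, 0, 0]}, {"gripper": 1, "linear": [0.002, 0, 0], "delta_rot": [0, 0, 0]}]}}

```text
clock: 57.85
position: [0.6322, 0.1114, 0.1857]
ee_rot: [0.0, 0.004, 1.0, -0.0]
contact_force: [-1.3, -2.1, 9.3]
width: 0.0109
gripper_force: 30.7
```

Call:
{"api": "send_rows", "payload": {"increments": [{"gripper": 1, "linear": [0.002, 0, 0], "delta_rot": [0, 0, 0]}, {"gripper": 1, "linear": [0.003, 0, 0], "delta_rot": [0, 0, 0]}, {"gripper": 1, "linear": [0.003, 0, 0], "delta_rot": [0, 0, 0]}]}}

```text
clock: 58.15
position: [0.6348, 0.1108, 0.1856]
ee_rot: [-0.0, 0.004, 1.0, -0.001]
contact_force: [-2.4, -3.3, 8.1]
width: 0.0111
gripper_force: 30.7
```

Call:
{"api": "send_rows", "payload": {"increments": [{"gripper": 1, "linear": [0.002, 0, 0], "delta_rot": [0, 0, 0]}, {"gripper": 1, "linear": [0.002, 0, 0], "delta_rot": [0, 0, 0]}]}}

```text
clock: 58.35
position: [0.6367, 0.1103, 0.1856]
ee_rot: [-0.0, 0.004, 1.0, -0.001]
contact_force: [-3.0, -4.7, 9.9]
width: 0.0104
gripper_force: 30.7
```

Call:
{"api": "send_rows", "payload": {"increments": [{"gripper": 1, "linear": [0.0015, -0.001, 0], "delta_rot": [0, 0, 0]}, {"gripper": 1, "linear": [0.003, -0.001, 0], "delta_rot": [0, 0, 0]}, {"gripper": 1, "linear": [0.004, -0.001, 0], "delta_rot": [0, 0, 0]}]}}

```text
clock: 58.65
position: [0.6377, 0.1101, 0.1856]
ee_rot: [-0.004, 0.003, 1.0, -0.0]
contact_force: [-9.8, -3.3, 12.4]
width: 0.0106
gripper_force: 31.1
```

Call:
{"api": "send_rows", "payload": {"increments": [{"gripper": 1, "linear": [0.002, 0, 0], "delta_rot": [0, 0, 0]}, {"gripper": 1, "linear": [0.003, 0, 0], "delta_rot": [0, 0, 0]}]}}

```text
clock: 58.85
position: [0.638, 0.1101, 0.1855]
ee_rot: [-0.007, 0.004, 1.0, -0.001]
contact_force: [-15.7, -2.9, 14.5]
width: 0.0106
gripper_force: 31.4
```

Run:
```python
from h import *
print(tool())
b=grab('side');a=grab('top')
# door top-right end vs box front: expected pixel of door outer-top corner for theta=0,.05,.1
H=np.array([.6785,.3345])
for th in (0,.05,.1):
  co,si=np.cos(th),np.sin(th)
  P=[(H[0]+x*co+y*si,H[1]-x*si+y*co,.224) for x,y in ((-.009,-.25),(.009,-.25))]
  print(th,pix(b,P).round(1).tolist(),pix(a,P).round(1).tolist())
```

```text
(array([0.638 , 0.1101, 0.1855]), np.float64(89.6), array([-0.013, -0.001, -1.   ]), array([-15.7,  -2.9,  14.5]), 0.0106, 58.85)
0 [[353.6, 139.6], [359.9, 139.0]] [[279.4, 147.5], [279.3, 141.4]]
0.05 [[349.1, 139.9], [355.6, 139.4]] [[279.2, 151.7], [279.4, 145.6]]
0.1 [[344.6, 140.1], [351.1, 139.8]] [[278.8, 155.9], [279.3, 149.9]]
```

Call:
{"api": "send_rows", "payload": {"increments": [{"gripper": 1, "linear": [-0.003, 0, 0], "delta_rot": [0, 0, 0]}, {"gripper": 0.6, "linear": [-0.004, 0, 0], "delta_rot": [0, 0, 0]}, {"gripper": 0.2, "linear": [-0.004, 0, 0], "delta_rot": [0, 0, 0]}, {"gripper": -0.2, "linear": [-0.004, 0, 0], "delta_rot": [0, 0, 0]}, {"gripper": -0.4, "linear": [-0.004, 0, 0], "delta_rot": [0, 0, 0]}, {"gripper": -0.4, "linear": [-0.004, 0, 0.03], "delta_rot": [0, 0, 0]}, {"gripper": -0.4, "linear": [-0.004, 0, 0.07], "delta_rot": [0, 0, 0]}, {"gripper": -0.4, "linear": [-0.004, 0, 0.11], "delta_rot": [0, 0, 0]}]}}

```text
clock: 59.75
position: [0.6404, 0.1105, 0.294]
ee_rot: [-0.001, 0.004, 1.0, 0.0]
contact_force: [0.3, 0.5, 0.4]
width: 0.0599
gripper_force: 0.0
```

Call:
{"api": "send_rows", "payload": {"increments": [{"gripper": -0.4, "linear": [-0.03, 0.01, 0.02], "delta_rot": [0, 0, 0]}, {"gripper": -0.4, "linear": [-0.07, 0.03, 0.03], "delta_rot": [0, 0, 0]}, {"gripper": -0.4, "linear": [-0.11, 0.05, 0.03], "delta_rot": [0, 0, 0]}, {"gripper": -0.4, "linear": [-0.15, 0.07, 0.03], "delta_rot": [0, 0, 0]}, {"gripper": -0.4, "linear": [-0.19, 0.1, 0.03], "delta_rot": [0, 0, 0]}, {"gripper": -0.4, "linear": [-0.22, 0.13, 0.03], "delta_rot": [0, 0, 0]}, {"gripper": -0.4, "linear": [-0.22, 0.13, 0.03], "delta_rot": [0, 0, 0]}, {"gripper": -0.4, "linear": [-0.22, 0.13, 0.03], "delta_rot": [0, 0, 0]}]}}

```text
clock: 60.55
position: [0.4203, 0.241, 0.3239]
ee_rot: [0.0, 0.003, 1.0, -0.0]
contact_force: [0.4, -0.5, -0.5]
width: 0.0596
gripper_force: 0.0
```

Run:
```python
from h import *
print(tool())
b=grab('side');a=grab('top','final_top.png')
# column profiles of top view: door top edge brightness rows at several columns
g=cv2.cvtColor(a['pixels'],6).astype(int)
for x in (205,235,265): print(x,g[140:166,x-2:x+3].mean(1).round().astype(int).tolist())
H=np.array([.6785,.3345])
for y in (-.23,-.14,-.05): print(pix(a,[(H[0]-.009,H[1]+y,.224),(H[0]+.009,H[1]+y,.224)]).round(1).tolist())
g=cv2.cvtColor(b['pixels'],6).astype(int)
for r in (145,155,165): print(r,g[r-1:r+2,325:375].mean(0).round().astype(int).tolist())
g0=cv2.cvtColor(cv2.imread('pics/side0.png'),6).astype(int)
print(155,g0[154:157,325:375].mean(0).round().astype(int).tolist())
```

```text
(array([0.4203, 0.241 , 0.3239]), np.float64(89.7), array([ 0.001, -0.   , -1.   ]), array([ 0.4, -0.5, -0.5]), 0.0596, 60.55)
205 [154, 146, 117, 83, 94, 127, 140, 150, 150, 135, 99, 72, 66, 66, 66, 66, 65, 66, 66, 65, 65, 61, 59, 63, 68, 71]
235 [146, 119, 90, 98, 126, 138, 149, 147, 135, 95, 72, 67, 63, 58, 60, 58, 57, 56, 59, 56, 57, 61, 63, 65, 63, 63]
265 [108, 83, 93, 118, 130, 139, 139, 123, 90, 68, 64, 63, 62, 62, 63, 62, 64, 65, 64, 64, 64, 66, 64, 65, 63, 62]
[[272.5, 147.7], [272.4, 141.6]]
[[241.3, 148.6], [241.3, 142.5]]
[[210.2, 149.5], [210.3, 143.4]]
145 [98, 97, 97, 93, 79, 65, 55, 54, 54, 49, 48, 59, 70, 74, 65, 50, 46, 44, 40, 44, 49, 50, 50, 49, 50, 48, 49, 52, 60, 78, 91, 94, 91, 80, 64, 57, 47, 39, 39, 48, 56, 56, 61, 78, 104, 131, 146, 151, 153, 152]
155 [59, 60, 58, 56, 55, 55, 56, 53, 53, 54, 54, 65, 71, 74, 64, 53, 56, 56, 53, 56, 62, 64, 67, 63, 54, 51, 49, 53, 68, 88, 91, 80, 65, 59, 55, 43, 29, 23, 22, 27, 27, 25, 23, 21, 34, 49, 64, 85, 94, 96]
165 [58, 56, 57, 57, 57, 56, 55, 53, 54, 53, 58, 70, 73, 69, 57, 47, 46, 49, 53, 58, 53, 51, 47, 50, 49, 49, 53, 65, 72, 67, 62, 60, 58, 53, 53, 51, 51, 44, 29, 19, 17, 18, 21, 22, 31, 57, 83, 95, 99, 99]
155 [59, 57, 57, 56, 59, 67, 72, 73, 65, 56, 52, 55, 58, 58, 55, 57, 65, 63, 59, 55, 55, 62, 78, 91, 94, 93, 93, 82, 68, 60, 60, 57, 58, 58, 53, 44, 29, 21, 21, 22, 22, 22, 21, 20, 33, 50, 66, 84, 94, 96]
```

The door's top edge is now parallel to the box front (the gap rows run 143, 142, 141 across the door), it met its stop at about 16 N, and the arm is clear. Handing in.

```bash
python3 -c "
from rig import sign_off
print(sign_off())"
```

```text
the job is handed in; nothing more can be done
None
```

I handed the job in and no verdict came back: the probe stopped on the well floor at about 11 mm and was locked there, the gauge is back on its rest, the boat with all four mounts is on the tray, and the door is shut against its stop; I could not see the mounts or recheck the gauge reading after closing.

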